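# Stack the parts cases and book them in with the reader wand

### The arm

A 6-joint arm with a two-finger parallel gripper is mounted at the origin on a cart in front of the work surface, level with it; the furniture and walls round the work are solid. World frame = base frame: x ahead of the robot, y to its left, z up, the work surface at z = 0. Lengths are in m, angles in rad, forces in N, time in s.
With the tool pointing down it reaches from about 0.3 to 0.75 m from the base axis. Payload 8.5 kg.
Tool frame: the origin (TCP) lies on the centre line of the jaws, within the pads' length; the fingertips stand 19 mm ahead of it and the grasp point (between the pads) is the TCP; z points along the fingers, x is the direction in which the jaws open and shut, and the axes are right-handed (so a half turn about z gives the same grasp; the last joint's range is limited). The gripper opens to 88 mm and grips with 3 to 60 N. Pads are 18 mm wide; open, the fingers measure 123 mm over their backs; the gripper's body (75 mm by 187 mm) begins 45 mm behind the grasp point.
Start: joints at [0.981, 0.381, 1.297, -0, 1.464, -0.215], TCP at [0.201, 0.512, 0.258] pointing down, gripper open.
Joint ranges: [-3.11, 3.11], [-0.89, 2.33], [0.22, 2.48], [-1.42, 4.56], [0.17, 2.85], [-2.88, 2.88]. Speed limits (rad/s): [2.39, 2.39, 3.14, 3.14, 3.14, 3.14].

### API

Orientations are given as a rotation vector (axis times angle).
In Python, from bench import sensors, optics, robot gives the robot as it stands.
- The arm moves only by the shell command python3 -m pendant 'ROWS' [FORCE]. ROWS is JSON, one flat list of numbers, 7 for each row, row after row: the turn, a rotation vector about the world's x, y, z in rad, then the shift along the world's x, y, z in mm, then the finger opening in mm, from 0 to 88.1. A call has exactly 5 rows; each row shifts and turns the commanded pose from where the row before left it; what a row does not reach is not made up. A row lasts 1/8 s, in which the tool goes at most 62.5 mm and 10.7 degrees, less where a joint would pass 70% of its speed; a pose out of reach is approached as far as the arm can. A call is refused whole if a number of a shift passes 62.5 or a number of a turn 0.188, either way. A call with a gripper value outside its range is refused whole. The fingers move at their own pace and stop on an object; FORCE is the grip in N (left out, the last holds). Time passes only in rows, so rows that do not move let the fingers close, or fill a call up. It gives the time, the measured TCP pose, the force and the opening at its end, in the units of the state.
- sensors.observe(): the state, without advancing time (a new reading comes with each control period).
- optics.camera(name): name is "scene" or "top" or "wrist"; returns a dict with "img" (400x640x3 uint8, red, green, blue), "fx", "fy", "cx", "cy" (pixels), "R" (3x3) and "t" (3): a world point X has camera coordinates R X + t; the wrist camera has in their place "T_tool_cam" (4x4, takes a point from camera to tool coordinates, whose origin is the TCP and whose axes are the tool frame's). Camera axes: x right, y down, z forward; pixel columns grow to the right and rows downward; lengths in m; the calibration is good to about 2 mm. A picture is of the moment at which its call begins: read the wrist's pose just before it. There is no depth.
- robot.sign_off(): hands the job in, once; it reports no verdict.
The state is a dict: "t": time; "joints": joint angles; "qvel": joint speeds; "effort": joint torques, N m; "tool_pos": TCP position; "ee_rot": TCP orientation; "wrist_force": force on the tool from outside, world axes, zero at the start; "torque": the same for the moment, N m; "opening": opening from 0.0 (shut) to 1.0 (fully open).
Only numpy, scipy, OpenCV 4.12 (cv2) and the standard library are available. Lean on these libraries where they do the work, as an engineer would, in place of code of your own. Each camera call takes 0.05 s, during which the arm holds its last target.

### The job

Stack the parts cases into one square, flush column where the grey case stands: the blue case on the grey one, then the white case on the blue one with its lid up, either end to the front. Then take the reader wand from its stand and hold it upright with its sprung tip on the round steel button on the white lid, pressing gently so that the tip is pushed partway in but not to its stop. Finish while holding it there, in the gripper, with the column still standing square; leave the other things on the bench alone.

Things in the scene. Friction and masses are not known exactly. Their poses are not given: they have to be found in the camera images.
- grey_case: grey closed small-parts case 70 (x) x 48 (y) x 34 (z) mm, flat lid and sides, rigid; origin: centre of its underside; z up; x along its 70 mm length, small steel latch on the -x end. 0.5 kg, stands loose on the bench; bottom of the column, stays where it stands (pushing it more than 25 mm fails)
- blue_case: blue closed small-parts case 70 (x) x 48 (y) x 34 (z) mm, flat lid and sides, rigid; origin: centre of its underside; z up; x along its 70 mm length, small steel latch on the -x end. About 0.2 kg, loose; middle of the column
- white_case: white closed small-parts case 70 (x) x 48 (y) x 34 (z) mm, flat lid and sides, rigid; origin: centre of its underside; z up; x along its 70 mm length, small steel latch on the -x end. About 0.2 kg, loose; top of the column. Carries the steel button on its lid
- button (a point): centre of the top face of the round steel contact button (18 mm diameter, 4 mm high, black rim round its foot) on the white case's lid: 18 mm from the lid's centre towards the case's +x (hinge) end, 38 mm above the case's underside
- wand: pen-shaped reader wand, 135 mm long, round, about 70 g, standing tip down and loose in the stand. Origin: end of the tip at rest; z runs from the tip up the wand. From the tip up: brass tip (6 mm diameter, to 12 mm), aluminium shaft (16 mm diameter, to 55 mm), orange collar (26 mm diameter, 55 to 61 mm; it rests on the stand's rim), black grip to be held (22 mm diameter, 61 to 135 mm)
- tip_end (a point): end of the brass tip, moves with the tip
- wand_tip (a joint): how far the sprung tip is pushed into the wand, m: 0 at rest, stop at 0.008. It takes about 1 N to start and 0.35 N more per mm, 3.9 N at the stop
- stand: fixed stand of the wand: grey upright tube (32 mm outside, 20 mm bore) on a dark round foot (60 mm diameter); origin: centre of the foot's underside on the bench. Rim 70 mm above the bench; the wand's end at rest is 15 mm above the bench, its top 150 mm. Lift the wand 60 mm or more to clear it
- spirit_bottle: small chromed bottle, 33 mm wide, 88 mm high; a bystander, leave alone; origin: centre of its underside
- oil_can: red thumb oil can, 68 mm wide, 118 mm high; a bystander, leave alone; origin: centre of its underside
- wax_block: dark brown block of wax, 30 x 48 x 22 mm; a bystander, leave alone; origin: centre of its underside
- bell_lamp: big grey bell lamp, fixed, hanging left of the work (shade about x 0.48 to 0.71, y 0.46 to 0.69, from z 0.31 up): an arm that starts on the left must first swing in towards the front of the bench, round it, not straight across. Also: dark cabinet over the back of the bench, fixed: nothing below z 0.40, its front at x 0.70, its top shelf (z 0.55 to 0.58) juts out to x 0.655; carry things low (about 0.22 above the bench is enough) so that the wrist stays clear of it
Things that resemble listed ones, but are neither listed nor needed, are in the scene too. Leave any orange look-alike of the white_case alone.

How it is judged:
By the outcome, as a careful person would: the job done as asked, in the order asked, and still so for the second after the job is handed in, while the arm keeps its last pose, push and grip.
It also fails if it takes over 70 s, if anything falls off the work surface, if the arm or the gripper's body presses on something with over 40 N, if the wrist force passes 120 N, or if a joint passes its speed limit or range.

## Working session

There is one attempt and no reset: what is moved stays moved. The work goes in short steps, Python scripts to look and compute and a shell command to move; the robot and the scene stay as the last step left them, time stands still between calls to the robot, and variables do not carry over. Pictures are saved under pics/ and viewed, and the job is handed in when it is done.

```bash
mkdir -p pics; ls
python3 - <<'E'
from bench import sensors, optics, robot
import cv2
s=sensors.observe(); print(s)
for n in ["scene","top","wrist"]:
    c=optics.camera(n); cv2.imwrite(f"pics/{n}0.png",c["img"][:,:,::-1])
    print(n,{k:v for k,v in c.items() if k!="img"})
E
```

```text
pics
{'t': 0.0, 'joints': array([ 9.80711991e-01,  3.81208099e-01,  1.29823880e+00,  5.87430484e-06,
        1.46357001e+00, -2.15351682e-01]), 'qvel': array([ 0.00080539,  0.00114424,  0.00177152, -0.00047557,  0.00019572,
       -0.00065315]), 'effort': array([ 5.83447718e-05, -4.37937284e+01, -2.24556309e+01,  7.12721748e-02,
        3.52716353e-02, -1.46499146e-04]), 'tool_pos': array([0.20120417, 0.51161884, 0.25713865]), 'ee_rot': array([ 2.59591950e+00,  1.76847244e+00, -2.07846141e-03]), 'wrist_force': array([ 0.0341595 ,  0.51839328, -0.3792895 ]), 'torque': array([ 0.03185571, -0.02339509, -0.00092383]), 'opening': 1.0021516516742373}
scene {'fx': 420.8373994858303, 'fy': 420.8373994858303, 'cx': 321.076414653035, 'cy': 198.56480567297479, 'R': array([[ 0.78782304, -0.61543265, -0.0240317 ],
       [-0.33295122, -0.39274025, -0.85726226],
       [ 0.51814897,  0.68337234, -0.51431886]]), 't': array([-0.36392273,  0.41185151,  0.93371888])}
top {'fx': 393.0866856283764, 'fy': 393.0866856283764, 'cx': 321.2528175841288, 'cy': 199.24194266732724, 'R': array([[ 0.00689571, -0.99978108,  0.01975445],
       [-0.99321946, -0.00914038, -0.11589462],
       [ 0.11604981, -0.01882133, -0.99306505]]), 't': array([0.12244338, 0.60034588, 1.18463865])}
wrist {'fx': 302.8860903593602, 'fy': 302.8860903593602, 'cx': 325.7667536169962, 'cy': 196.62554437143473, 'T_tool_cam': array([[ 9.99999720e-01, -4.78298659e-05,  7.47290245e-04,
         5.24686153e-04],
       [-1.64919338e-04,  9.59386549e-01,  2.82094705e-01,
        -7.14531996e-02],
       [-7.30432761e-04, -2.82094750e-01,  9.59386272e-01,
        -1.26574006e-01],
       [ 0.00000000e+00,  0.00000000e+00,  0.00000000e+00,
         1.00000000e+00]])}
```

View pics/scene0.png

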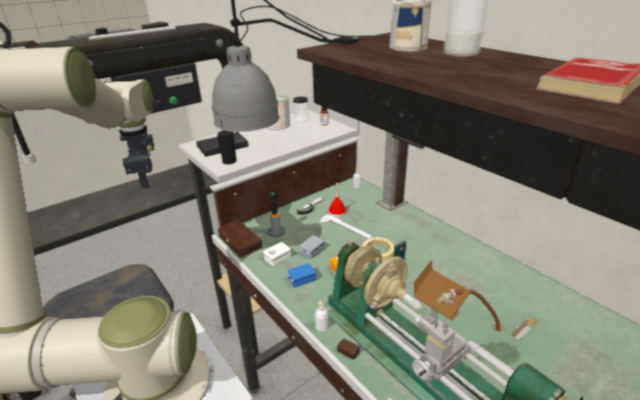

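View pics/top0.png

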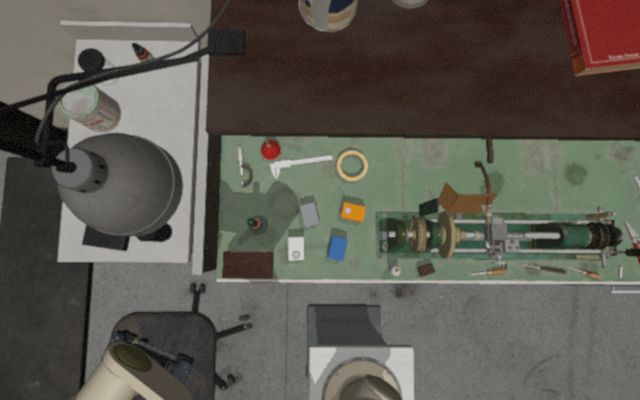

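View pics/wrist0.png

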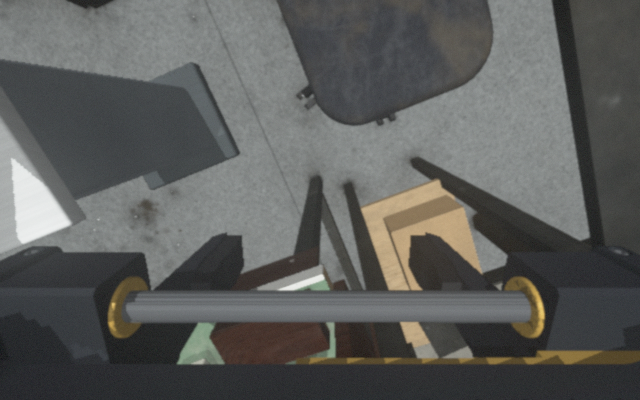

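The scene camera shows the white case near (277,253), grey (312,245), blue (302,274) and the wand at (274,215). In the top view, grey is at (309,215), blue at (337,247), white at (296,249), the wand at (255,223) and the orange look-alike at (352,211). I'll enlarge the top view next.

```bash
cat > h.py <<'E'
from bench import sensors, optics, robot
import cv2, numpy as np
from scipy.spatial.transform import Rotation as Ro
def cam(n):
    s=sensors.observe(); c=optics.camera(n)
    if n=="wrist":
        T=np.eye(4);T[:3,:3]=Ro.from_rotvec(s["ee_rot"]).as_matrix();T[:3,3]=s["tool_pos"]
        M=T@c["T_tool_cam"]; c["R"]=M[:3,:3].T; c["t"]=-M[:3,:3].T@M[:3,3]
    return c
def ray(c,u,v,z):
    o=-c["R"].T@c["t"]; d=c["R"].T@np.array([(u-c["cx"])/c["fx"],(v-c["cy"])/c["fy"],1])
    return o+d*(z-o[2])/d[2]
def proj(c,X):
    p=(c["R"]@np.atleast_2d(X).T).T+c["t"]; return np.c_[c["fx"]*p[:,0]/p[:,2]+c["cx"],c["fy"]*p[:,1]/p[:,2]+c["cy"]]
def st():
    s=sensors.observe(); R=Ro.from_rotvec(s["ee_rot"]).as_matrix()
    print("t",round(s["t"],2),"pos",s["tool_pos"].round(4),"xax",R[:,0].round(4),"zax",R[:,2].round(4),"F",s["wrist_force"].round(1),"op",round(s["opening"]*88.1,1),"q",s["joints"].round(2))
    return s
def corners(p,yaw,L=.07,W=.048,z=.034):
    c,s=np.cos(yaw),np.sin(yaw)
    return np.array([[p[0]+c*a*L/2-s*b*W/2,p[1]+s*a*L/2+c*b*W/2,z] for a,b in((-1,-1),(1,-1),(1,1),(-1,1))])
E
python3 - <<'E'
from h import *
c=cam("top")
cv2.imwrite("pics/t1.png",cv2.resize(c["img"][180:285,210:370,::-1],None,fx=5,fy=5,interpolation=cv2.INTER_CUBIC))
c=cam("scene")
cv2.imwrite("pics/s1.png",cv2.resize(c["img"][185:305,225:355,::-1],None,fx=5,fy=5,interpolation=cv2.INTER_CUBIC))
E
```

```text
(no output)
```

View pics/t1.png

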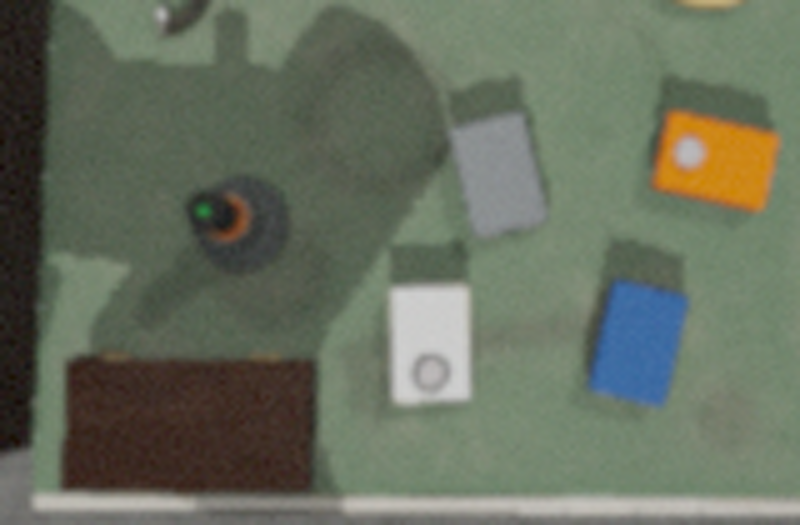

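View pics/s1.png

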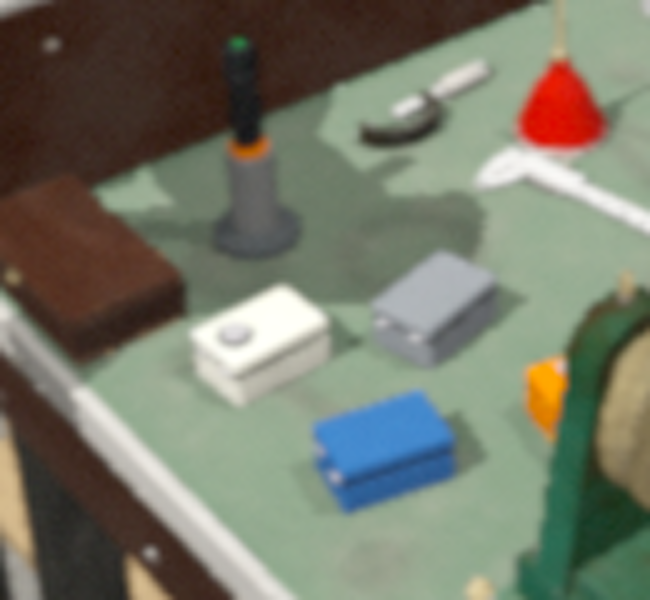

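Run:
```python
from h import *
c=cam("top"); print("cam",-c["R"].T@c["t"])
D=dict(grey=[(452,130),(523,113),(547,218),(480,237)],white=[(390,285),(469,285),(470,401),(394,404)],blue=[(617,282),(688,293),(661,405),(590,390)])
for n,P in D.items():
    X=np.array([ray(c,210+(a+.5)/5-.5,180+(b+.5)/5-.5,.034)[:2] for a,b in P])
    l=[np.linalg.norm(X[i]-X[(i+1)%4]) for i in range(4)]
    d=(X[0]+X[1]-X[2]-X[3])
    print(n,X.mean(0).round(4),np.round(l,4),"yaw of long",np.degrees(np.arctan2(d[1],d[0])).round(1))
print("button",ray(c,210+431/5-.4,180+373/5-.4,.038), "blk top",ray(c,210+204/5-.4,180+211/5-.4,.150),"collar",ray(c,210+237/5-.4,180+218/5-.4,.076))
c=cam("scene")
for n,P in dict(grey=[(372,305),(443,252),(498,288),(432,338)],blue=[(314,430),(418,393),(455,433),(350,475)],white=[(192,335),(283,287),(330,325),(238,375)]).items():
    X=np.array([ray(c,225+(a+.5)/5-.5,185+(b+.5)/5-.5,.034)[:2] for a,b in P])
    l=[np.linalg.norm(X[i]-X[(i+1)%4]) for i in range(4)]; d=X[1]+X[2]-X[0]-X[3]
    print(n,X.mean(0).round(4),np.round(l,4),np.degrees(np.arctan2(d[1],d[0])).round(1))
print("wand top",ray(c,225+238/5-.4,185+44/5-.4,.150))
R=Ro.from_rotvec(sensors.observe()["ee_rot"]).as_matrix();print(R.round(3))
```

```text
cam [0.45795378 0.15020044 1.2435813 ]
grey [0.5517 0.1626] [0.0451 0.0666 0.0428 0.0683] yaw of long 14.3
white [0.4479 0.204 ] [0.0483 0.0703 0.0462 0.0721] yaw of long 2.1
blue [0.4495 0.0768] [0.0441 0.07   0.0442 0.0676] yaw of long -13.8
button [0.43020436 0.20345316 0.038     ] blk top [0.52096617 0.32554158 0.15      ] collar [0.52124298 0.31781945 0.076     ]
grey [0.5475 0.1544] [0.0691 0.0525 0.0631 0.0507] 13.1
blue [0.4475 0.0705] [0.0662 0.042  0.0669 0.0445] -9.0
white [0.4445 0.1949] [0.0695 0.0507 0.0692 0.0503] 4.0
wand top [0.51996531 0.32251051 0.15      ]
[[ 0.366  0.931 -0.   ]
 [ 0.931 -0.366 -0.   ]
 [-0.    -0.    -1.   ]]
```

```bash
python3 -m pendant '[0,0,0,20,-58,0,88, 0,0,0,20,-58,0,88, 0,0,0,20,-58,0,88, 0,0,0,20,-58,0,88, 0,0,0,20,-58,0,88]' 30
python3 -m pendant '[0,0,0.026,32,-30,-8,88, 0,0,0.026,32,-30,-8,88, 0,0,0.026,32,-30,-8,88, 0,0,0.026,32,-30,-8,88, 0,0,0.026,20,-30,-8,88]'
python3 - <<'E'
from h import *
st(); c=cam("wrist"); cv2.imwrite("pics/w1.png",c["img"][:,:,::-1])
E
```

```text
t: 0.98
tool_pos: [0.3016, 0.2201, 0.258]
ee_rot: [2.596, 1.769, 0.001]
wrist_force: [0.9, -0.0, 0.1]
opening: 1.0
t: 1.6
tool_pos: [0.4505, 0.0705, 0.2174]
ee_rot: [2.475, 1.934, 0.0]
wrist_force: [0.1, 1.0, 0.1]
opening: 1.0
t 1.6 pos [0.4505 0.0705 0.2174] xax [2.419e-01 9.703e-01 1.000e-04] zax [ 3.e-04  0.e+00 -1.e+00] F [0.1 1.  0.1] op 88.1 q [-0.11  0.25  1.61  0.    1.27 -1.43]
```

View pics/w1.png

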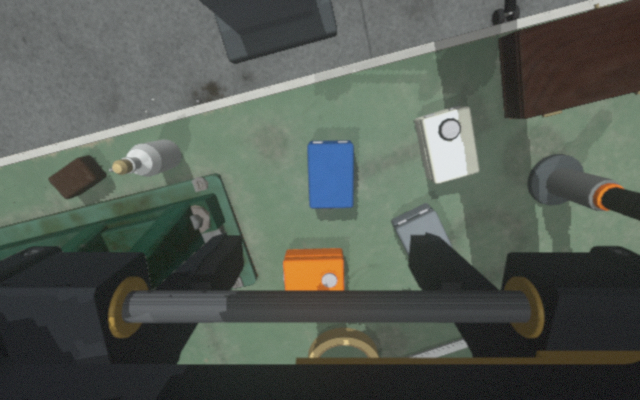

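The wrist view shows blue at (331,175), white at (447,145), grey at (420,230) partly hidden by a finger, and the wand foot at (557,180). I'll enlarge it to pick corners.

Run:
```python
from h import *
c=cam("wrist")
cv2.imwrite("pics/w2.png",cv2.resize(c["img"][130:220,295:370,::-1],None,fx=6,fy=6,interpolation=cv2.INTER_CUBIC))
cv2.imwrite("pics/w3.png",cv2.resize(c["img"][95:265,380:500,::-1],None,fx=3.5,fy=3.5,interpolation=cv2.INTER_CUBIC))
```

```text
(no output)
```

View pics/w2.png

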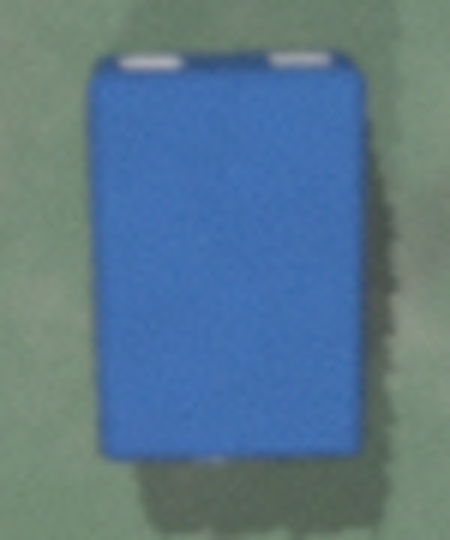

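View pics/w3.png

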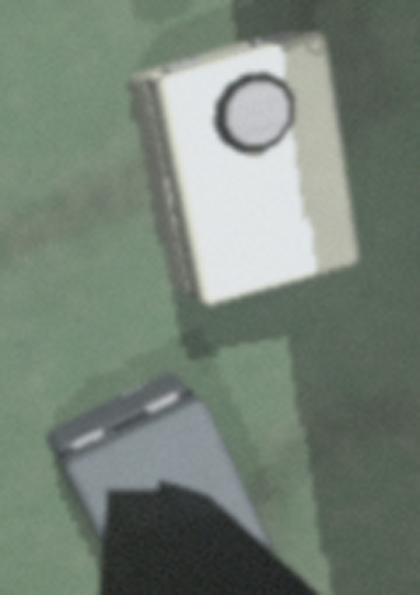

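```bash
cat >> h.py <<'E'
def fit(c,P,off,k,z=.034):
    X=np.array([ray(c,off[0]+(a+.5)/k-.5,off[1]+(b+.5)/k-.5,z)[:2] for a,b in P])
    l=[np.linalg.norm(X[i]-X[(i+1)%4]) for i in range(4)]; d=X[0]+X[1]-X[2]-X[3]
    a=np.degrees(np.arctan2(d[1],d[0])); e=X[1]-X[0]+X[2]-X[3]
    print(X.mean(0).round(4),"len",np.round(l,4),"long",a.round(1),"short",np.degrees(np.arctan2(e[1],e[0])).round(1))
    return X
E
python3 - <<'E'
from h import *
c=cam("wrist")
fit(c,[(92,66),(363,66),(361,457),(103,457)],(295,130),6)
fit(c,[(162,80),(325,33),(358,262),(208,305)],(380,95),3.5)
print(ray(c,380+258/3.5-.4,95+112/3.5-.4,.038))
for a,b in[(65,452),(192,392)]: print(ray(c,380+a/3.5-.4,95+b/3.5-.4,.034))
E
```

```text
[0.4478 0.0785] len [0.0456 0.0692 0.0462 0.0692] long 166.9 short 75.8
[0.448  0.2057] len [0.0461 0.0675 0.045  0.0683] long -177.7 short 92.3
[0.42960961 0.20489299 0.038     ]
[0.51899415 0.13450193 0.034     ]
[0.50909431 0.175868   0.034     ]
```

```bash
python3 -m pendant '[0,0,0.008,-2.7,8,-35,88, 0,0,0,0,0,-45,88, 0,0,0,0,0,-45,88, 0,0,0,0,0,-40,88, 0,0,0,0,0,-28,88]' 25
python3 -m pendant '[0,0,0,0,0,0,44, 0,0,0,0,0,0,44, 0,0,0,0,0,0,44, 0,0,0,0,0,0,44, 0,0,0,0,0,0,44]'
python3 -c "
from h import *
st()"
```

```text
t: 2.38
tool_pos: [0.4458, 0.0807, 0.0238]
ee_rot: [-2.467, -1.944, 0.001]
wrist_force: [0.5, 0.5, 0.1]
opening: 0.998
t: 3.0
tool_pos: [0.4469, 0.0796, 0.0255]
ee_rot: [2.467, 1.943, 0.001]
wrist_force: [-2.2, -2.7, 7.3]
opening: 0.543
t 3.0 pos [0.4469 0.0796 0.0255] xax [ 2.344e-01  9.721e-01 -2.000e-04] zax [ 1.2e-03 -5.0e-04 -1.0e+00] F [-2.2 -2.7  7.3] op 47.9 q [-0.09  0.55  1.86 -0.    0.73 -1.42]
```

```bash
python3 -m pendant '[0,0,0,0,0,10,44, 0,0,0,0,0,40,44, 0,0,0,0,0,45,44, 0,0,0.09,25,15,45,44, 0,0,0.09,25,15,35,44]'
python3 -m pendant '[0,0,0.1,35,22,0,44, 0,0,0.1,35,22,0,44, 0,0,0.1,30,20,0,44, 0,0,0,0,0,0,44, 0,0,0,0,0,0,44]'
python3 - <<'E'
from h import *
st(); c=cam("wrist"); cv2.imwrite("pics/w4.png",c["img"][:,:,::-1])
c=cam("top"); cv2.imwrite("pics/t4.png",c["img"][:,:,::-1])
E
```

```text
t: 3.62
tool_pos: [0.4969, 0.1103, 0.2023]
ee_rot: [2.28, 2.16, 0.002]
wrist_force: [1.0, -0.6, -4.0]
opening: 0.543
t: 4.25
tool_pos: [0.5959, 0.1736, 0.1996]
ee_rot: [-1.936, -2.473, 0.002]
wrist_force: [-0.1, -0.7, -3.4]
opening: 0.542
t 4.25 pos [0.5959 0.1736 0.1996] xax [-2.401e-01  9.708e-01  2.000e-04] zax [-1.4e-03 -2.0e-04 -1.0e+00] F [-0.1 -0.7 -3.4] op 47.8 q [ 0.09  0.55  1.18 -0.    1.41 -1.72]
```

View pics/w4.png

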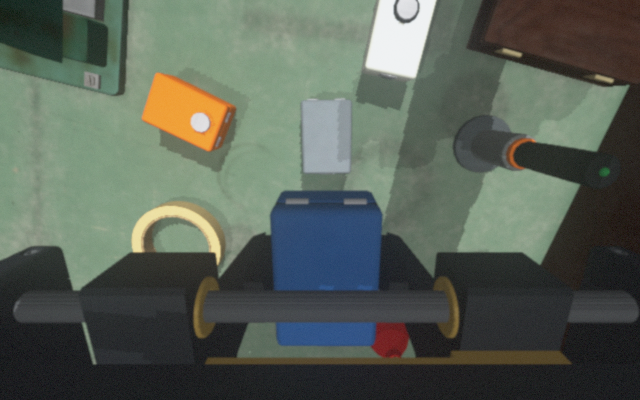

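Grey is fully visible at (326,135). The held blue case is at (327,265), with its lid front corners near (273,207) and (381,207). I'll enlarge both.

Run:
```python
from h import *
c=cam("wrist")
cv2.imwrite("pics/w5.png",cv2.resize(c["img"][90:185,285:370,::-1],None,fx=6,fy=6,interpolation=cv2.INTER_CUBIC))
cv2.imwrite("pics/w6.png",cv2.resize(c["img"][180:355,260:395,::-1],None,fx=3.4,fy=3.4,interpolation=cv2.INTER_CUBIC))
```

```text
(no output)
```

View pics/w5.png

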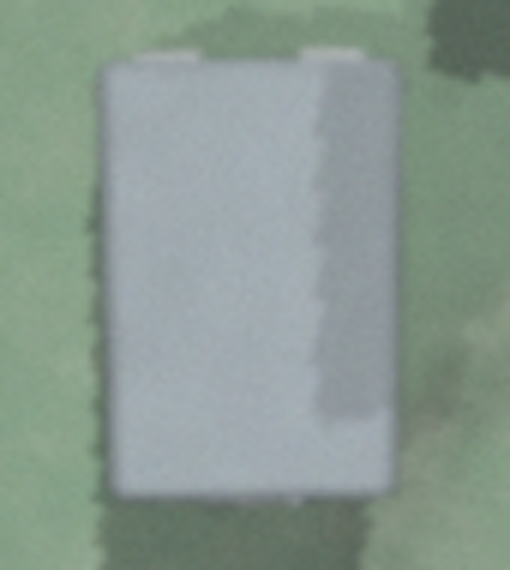

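View pics/w6.png

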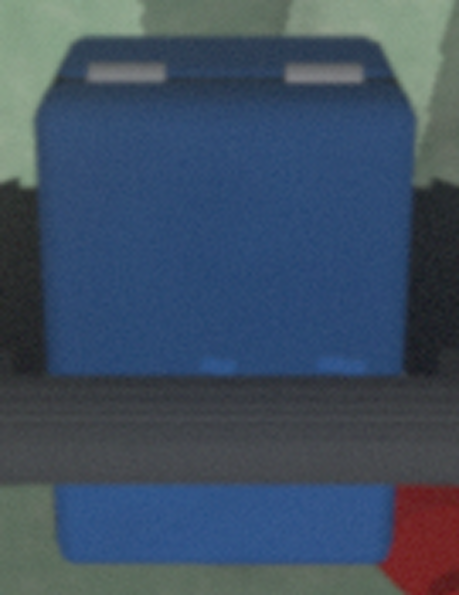

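Run:
```python
from h import *
c=cam("wrist"); s=sensors.observe(); p=s["tool_pos"]
print("grey");fit(c,[(103,63),(400,63),(396,495),(112,495)],(285,90),6)
print("blue");X=fit(c,[(37,105),(416,105),(392,564),(55,564)],(260,180),3.4,p[2]+.0085)
print("blue bottom front",[ray(c,260+a/3.4-.4,180+38/3.4-.4,p[2]-.0255) for a in (68,380)])
# overlay model check: project grey hyp
for q in [(.5501,.1634,14),]:
    print(((proj(c,corners(q[:2],np.radians(q[2])))+.5-[285,90])*6).round(0))
R=Ro.from_rotvec(s["ee_rot"]).as_matrix()
print((R.T@(np.r_[X.mean(0),0]-p*[1,1,0])))
```

```text
grey
[0.5529 0.1635] len [0.0456 0.0675 0.0466 0.0675] long -165.7 short 103.9
blue
[0.5992 0.1741] len [0.0459 0.0677 0.0471 0.0677] long -166.4 short 103.9
blue bottom front [array([0.57290606, 0.1428074 , 0.17464497]), array([0.56144206, 0.18915745, 0.17464497])]
[[100.  36.]
 [110. 486.]
 [404. 486.]
 [414.  35.]]
[-4.87254253e-05  3.13479987e-03 -1.14144061e-07]
```

```bash
python3 -m pendant '[0,0,0,-20,-5,0,44, 0,0,0,-20,-5,-20,44, 0,0,0,-5,-0.6,-40,44, 0,0,0,0,0,-45,44, 0,0,0,0,0,-23,44]'
python3 - <<'E'
from h import *
st(); c=cam("wrist"); cv2.imwrite("pics/w7.png",cv2.resize(c["img"][150:300,240:410,::-1],None,fx=4,fy=4,interpolation=cv2.INTER_CUBIC))
st()
c=cam("scene"); cv2.imwrite("pics/s7.png",cv2.resize(c["img"][200:300,250:350,::-1],None,fx=6,fy=6,interpolation=cv2.INTER_CUBIC))
E
```

```text
t: 5.08
tool_pos: [0.5506, 0.1628, 0.0701]
ee_rot: [-1.935, -2.472, 0.003]
wrist_force: [0.3, -0.5, -2.5]
opening: 0.54
t 5.08 pos [0.5506 0.1628 0.0701] xax [-2.401e-01  9.707e-01  4.000e-04] zax [-2.5e-03 -2.0e-04 -1.0e+00] F [ 0.3 -0.5 -2.5] op 47.6 q [ 0.08  0.62  1.48  0.    1.04 -1.73]
t 5.12 pos [0.5498 0.1627 0.068 ] xax [-2.400e-01  9.708e-01  9.000e-04] zax [-5.8e-03 -5.0e-04 -1.0e+00] F [-1.   0.2 -5.6] op 47.7 q [ 0.08  0.62  1.48 -0.    1.04 -1.73]
```

View pics/w7.png

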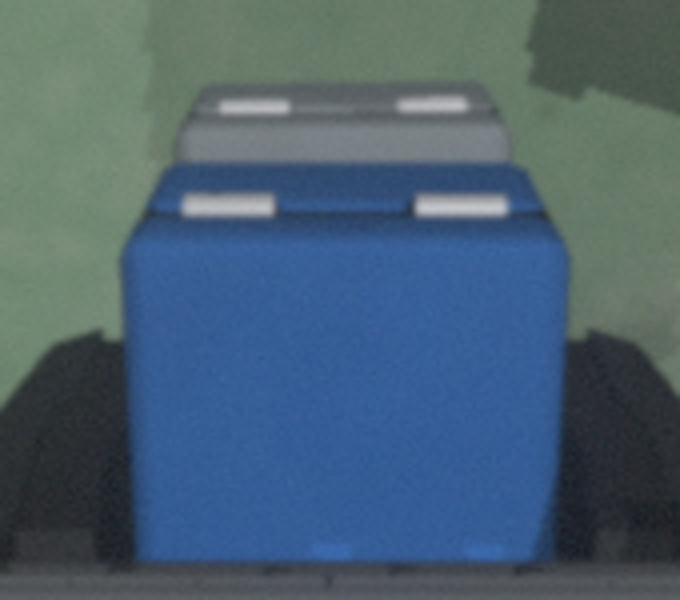

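View pics/s7.png

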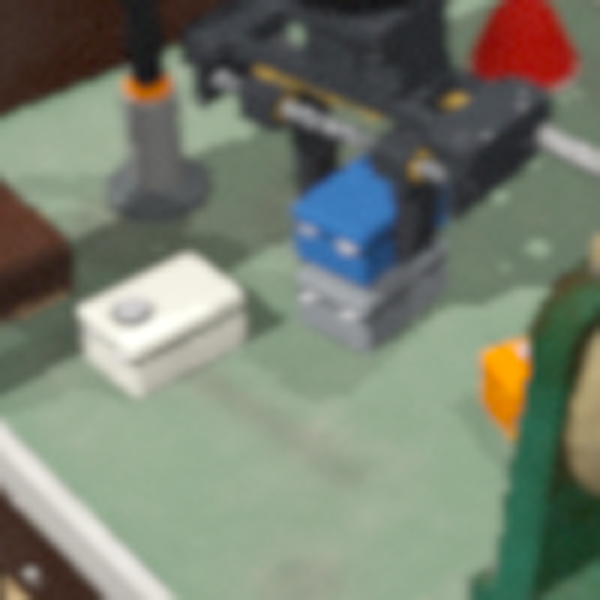

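```bash
cat >> h.py <<'E'
def blobs(img,x0,x1,y0,y1,th,amin=8):
    g=cv2.cvtColor(img,cv2.COLOR_RGB2GRAY)[y0:y1,x0:x1]
    g8=cv2.resize(g,None,fx=4,fy=4,interpolation=cv2.INTER_CUBIC)
    n,l,s,ce=cv2.connectedComponentsWithStats((g8>th).astype(np.uint8))
    return [( (ce[i]+.5)/4-.5+[x0,y0], s[i,4]/16, s[i,2]/4, s[i,3]/4) for i in range(1,n) if s[i,4]>amin*16]
E
python3 - <<'E'
from h import *
s=st(); c=cam("wrist")
im=c["img"]
for r in (170,177,183,201): print(r,im[r,285:380:3,0])
B=blobs(im,275,385,195,206,170); G=blobs(im,275,385,170,181,160)
for b in B+G: print(b)
h=.024; zb=s["tool_pos"][2]-.0255
for h in (.02,.027):
    P=[ray(c,*b[0],zb+h) for b in B]; Q=[ray(c,*b[0],h) for b in G]
    print(np.round(P,4),np.round(Q,4))
E
```

```text
t 5.17 pos [0.5503 0.1628 0.0699] xax [-2.402e-01  9.707e-01  7.000e-04] zax [-4.6e-03 -4.0e-04 -1.0e+00] F [-0.7  0.5 -2.6] op 48.2 q [ 0.08  0.62  1.48 -0.    1.05 -1.73]
170 [104 104 106 104 101 102 100 102 103 105  98  99 100 100  99 104 104 104
 103 103 102 100  98 101  98 100 105 105 104  82  69  73]
177 [103  85 104 125 170 176 175 175 179 125 104 106 105 107 107 107 109 109
 145 184 187 186 186 184 123 108  92 102 105 101  97  99]
183 [101 120 120 119 118 119 119 120 118 119 119 122 120 121 117 121 120 121
 122 118 121 120 120 120 123 121 119 105 103 101 104 106]
201 [113 181 183 182 184 186 183 187  69  56  55  56  54  54  55  56  56  51
  53  46 185 189 191 191 190 192 188 143  54  52  67 102]
(array([296.88950617, 201.24753086]), np.float64(50.625), np.float64(21.0), np.float64(2.5))
(array([355.04981203, 201.39648228]), np.float64(58.1875), np.float64(21.5), np.float64(3.0))
(array([303.50851254, 176.85394265]), np.float64(34.875), np.float64(16.0), np.float64(2.75))
(array([347.67246835, 176.54588608]), np.float64(39.5), np.float64(16.25), np.float64(2.75))
[[0.5242 0.1426 0.0644]
 [0.5179 0.1685 0.0644]] [[0.5226 0.1422 0.02  ]
 [0.5161 0.1677 0.02  ]]
[[0.5219 0.1428 0.0714]
 [0.5159 0.1673 0.0714]] [[0.521  0.1423 0.027 ]
 [0.5147 0.1668 0.027 ]]
```

```bash
python3 -m pendant '[0,0,0.007,-1.2,-0.3,-3,44, 0,0,0,0,0,-2,44, 0,0,0,0,0,-2,44, 0,0,0,0,0,-1,44, 0,0,0,0,0,-1,44]'
python3 - <<'E'
from h import *
for i in range(4):
  s=st(); c=cam("wrist")
  B=blobs(c["img"],275,385,195,206,170); G=blobs(c["img"],275,385,165,181,160)
  zb=s["tool_pos"][2]-.0255; h=.02
  print(np.round([ray(c,*b[0],zb+h) for b in B],4).tolist(),np.round([ray(c,*b[0],h) for b in G],4).tolist())
cv2.imwrite("pics/w8.png",cv2.resize(c["img"][150:300,240:410,::-1],None,fx=4,fy=4,interpolation=cv2.INTER_CUBIC))
E
```

```text
t: 5.85
tool_pos: [0.5505, 0.1629, 0.0628]
ee_rot: [1.927, 2.481, 0.0]
wrist_force: [-0.1, 1.0, -3.0]
opening: 0.545
t 5.85 pos [0.5505 0.1629 0.0628] xax [-0.2477  0.9688 -0.    ] zax [ 2.e-04  0.e+00 -1.e+00] F [-0.1  1.  -3. ] op 48.0 q [ 0.08  0.63  1.49  0.    1.02 -1.74]
[[0.5245, 0.1425, 0.0573], [0.518, 0.1682, 0.0573]] [[0.5227, 0.1419, 0.02], [0.5162, 0.1677, 0.02]]
t 5.9 pos [0.5504 0.1629 0.0626] xax [-0.2476  0.9689  0.    ] zax [-2.e-04 -0.e+00 -1.e+00] F [ 0.4  0.6 -3. ] op 48.1 q [ 0.08  0.63  1.49 -0.    1.02 -1.74]
[[0.5244, 0.1425, 0.0571], [0.5179, 0.1682, 0.0571]] [[0.5161, 0.1677, 0.02], [0.5228, 0.1419, 0.02]]
t 5.95 pos [0.5504 0.1629 0.0627] xax [-0.2476  0.9689  0.    ] zax [-1.e-04 -0.e+00 -1.e+00] F [-0.6 -0.3 -1.8] op 47.5 q [ 0.08  0.63  1.49 -0.    1.02 -1.74]
[[0.5244, 0.1425, 0.0572], [0.5179, 0.1682, 0.0572]] [[0.5228, 0.1419, 0.02], [0.5162, 0.1677, 0.02]]
t 6.0 pos [0.5504 0.1629 0.0627] xax [-0.2476  0.9689 -0.    ] zax [-1.e-04 -0.e+00 -1.e+00] F [-0.1  0.6 -3.3] op 47.7 q [ 0.08  0.63  1.49 -0.    1.02 -1.74]
[[0.5244, 0.1425, 0.0572], [0.5179, 0.1682, 0.0572]] [[0.5228, 0.1419, 0.02], [0.5162, 0.1677, 0.02]]
```

View pics/w8.png

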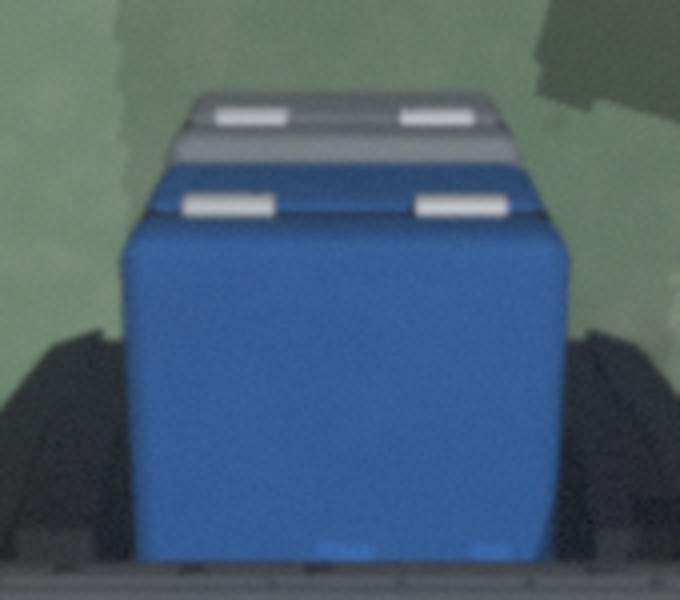

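```bash
python3 -m pendant '[0,0,0,-1.5,-0.4,-1,44, 0,0,0,0,0,-0.8,44, 0,0,0,0,0,-0.8,44, 0,0,0,0,0,-0.6,44, 0,0,0,0,0,0,44]'
python3 - <<'E'
from h import *
for i in range(2):
  s=st(); c=cam("wrist")
  B=blobs(c["img"],275,385,195,206,170); G=blobs(c["img"],275,385,165,184,160)
  zb=s["tool_pos"][2]-.0255; h=.02
  print(np.round([ray(c,*b[0],zb+h) for b in B],4).tolist(),np.round([ray(c,*b[0],h) for b in G],4).tolist())
cv2.imwrite("pics/w9.png",cv2.resize(c["img"][150:300,240:410,::-1],None,fx=4,fy=4,interpolation=cv2.INTER_CUBIC))
E
```

```text
t: 6.68
tool_pos: [0.549, 0.1625, 0.0596]
ee_rot: [1.927, 2.481, 0.0]
wrist_force: [-1.4, 0.2, -2.1]
opening: 0.545
t 6.67 pos [0.549  0.1625 0.0596] xax [-2.476e-01  9.689e-01 -1.000e-04] zax [ 1.e-04 -0.e+00 -1.e+00] F [-1.4  0.2 -2.1] op 48.0 q [ 0.08  0.63  1.5  -0.    1.01 -1.74]
[[0.5229, 0.1422, 0.0541], [0.5164, 0.1678, 0.0541]] [[0.5226, 0.1419, 0.02], [0.516, 0.1677, 0.02]]
t 6.72 pos [0.5489 0.1625 0.0596] xax [-0.2476  0.9689 -0.    ] zax [ 0. -0. -1.] F [-0.   0.1 -1.8] op 47.6 q [ 0.08  0.63  1.5  -0.    1.01 -1.74]
[[0.5229, 0.1421, 0.0541], [0.5164, 0.1678, 0.0541]] [[0.5226, 0.142, 0.02], [0.516, 0.1677, 0.02]]
```

View pics/w9.png

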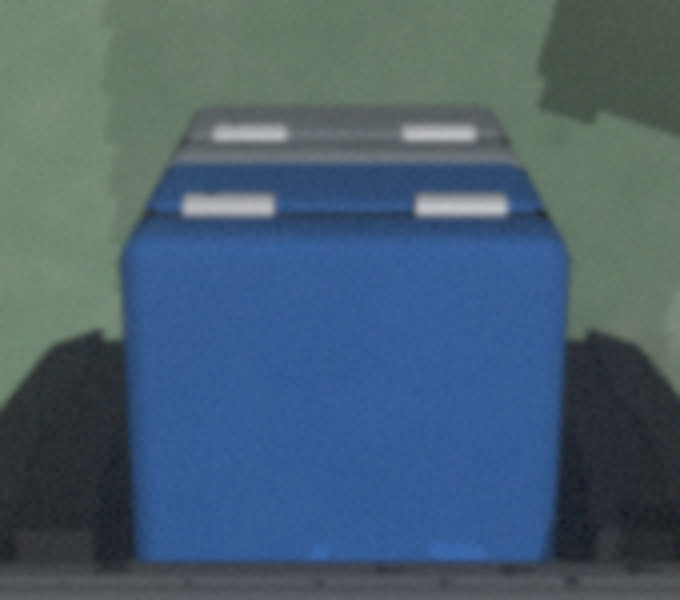

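```bash
python3 -m pendant '[0,0,0,-0.2,0,-0.6,44, 0,0,0,0,0,-0.5,44, 0,0,0,0,0,0,44, 0,0,0,0,0,0,44, 0,0,0,0,0,0,44]'
python3 - <<'E'
from h import *
s=st(); c=cam("wrist")
B=blobs(c["img"],275,385,195,206,170); G=blobs(c["img"],275,385,165,184,160)
zb=s["tool_pos"][2]-.0255; h=.02
print(np.round([ray(c,*b[0],zb+h) for b in B],4).tolist(),np.round([ray(c,*b[0],h) for b in G],4).tolist())
E
```

```text
t: 7.4
tool_pos: [0.5489, 0.1625, 0.0595]
ee_rot: [1.926, 2.481, 0.001]
wrist_force: [-3.3, -1.2, 8.0]
opening: 0.54
t 7.4 pos [0.5489 0.1625 0.0595] xax [-2.477e-01  9.688e-01 -4.000e-04] zax [ 1.3e-03 -1.0e-04 -1.0e+00] F [-3.3 -1.2  8. ] op 47.6 q [ 0.08  0.63  1.5  -0.    1.01 -1.74]
[[0.5229, 0.1422, 0.054], [0.5164, 0.1678, 0.054]] [[0.5226, 0.1419, 0.02], [0.516, 0.1677, 0.02]]
```

```bash
python3 -m pendant '[0,0,0,0,0,0.8,54, 0,0,0,0,0,0,54, 0,0,0,0,0,0,70, 0,0,0,0,0,10,75, 0,0,0,0,0,40,75]'
python3 -m pendant '[0,0,0,10,2,40,88, 0,0,0,20,6,30,88, 0,0,0,10,2,10,88, 0,0,0,0,0,0,88, 0,0,0,0,0,0,88]'
python3 - <<'E'
from h import *
s=st(); c=cam("wrist"); cv2.imwrite("pics/w10.png",cv2.resize(c["img"][60:240,240:420,::-1],None,fx=3.3,fy=3.3,interpolation=cv2.INTER_CUBIC))
cv2.imwrite("pics/w10f.png",c["img"][:,:,::-1])
c=cam("top"); cv2.imwrite("pics/t10.png",cv2.resize(c["img"][180:285,210:370,::-1],None,fx=5,fy=5,interpolation=cv2.INTER_CUBIC))
E
```

```text
t: 8.07
tool_pos: [0.5479, 0.1624, 0.1087]
ee_rot: [-1.925, -2.479, 0.004]
wrist_force: [0.6, 0.7, 0.8]
opening: 0.844
t: 8.7
tool_pos: [0.5881, 0.1724, 0.1887]
ee_rot: [-1.926, -2.48, 0.002]
wrist_force: [-0.2, -0.0, -0.0]
opening: 0.997
t 8.7 pos [0.5881 0.1724 0.1887] xax [-2.476e-01  9.689e-01  2.000e-04] zax [-1.4e-03 -1.0e-04 -1.0e+00] F [-0.2 -0.  -0. ] op 87.9 q [ 0.09  0.54  1.22 -0.    1.37 -1.73]
```

View pics/w10.png

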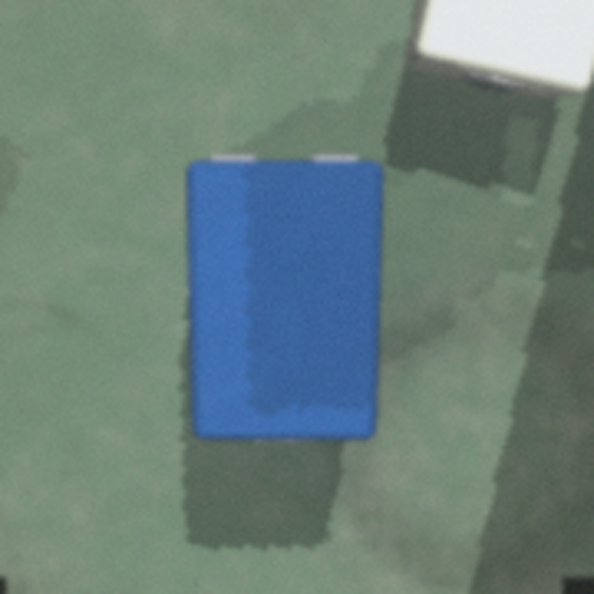

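View pics/w10f.png

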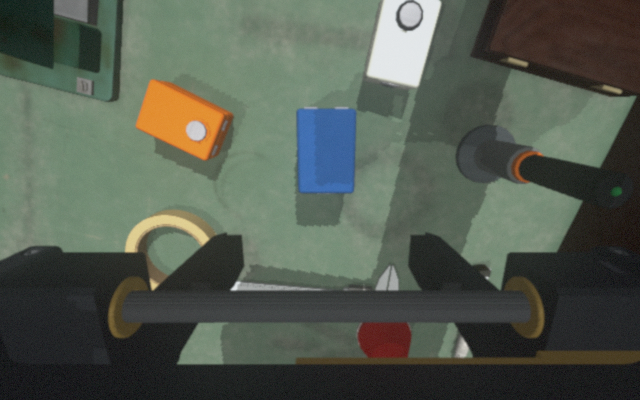

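Run:
```python
from h import *
s=st(); c=cam("wrist")
X=fit(c,[(187,162),(384,162),(376,438),(194,438)],(240,60),3.3,.068)
R=Ro.from_rotvec(s["ee_rot"]).as_matrix()
print(R.T@(np.r_[X.mean(0),.068]-s["tool_pos"]))
```

```text
t 8.8 pos [0.5881 0.1724 0.1887] xax [-2.475e-01  9.689e-01  2.000e-04] zax [-1.5e-03 -1.0e-04 -1.0e+00] F [-0.2 -0.3  0.5] op 88.3 q [ 0.09  0.54  1.22 -0.    1.37 -1.73]
[0.5527 0.1635] len [0.0468 0.0681 0.0467 0.0681] long -165.7 short 104.3
[ 0.00012175 -0.0363533   0.12072436]
```

View pics/t10.png

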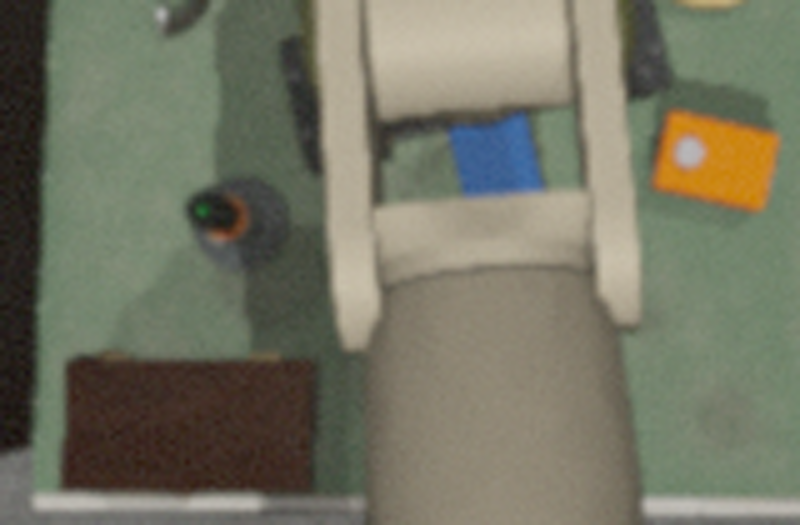

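```bash
python3 -m pendant '[0,0,-0.05,-26,9,-2,88, 0,0,-0.05,-26,9,-8,88, 0,0,-0.05,-26,9,-12,88, 0,0,-0.061,-26,8,-12,88, 0,0,0,0,0,0,88]'
python3 - <<'E'
from h import *
s=st(); c=cam("wrist"); cv2.imwrite("pics/w11f.png",c["img"][:,:,::-1]);cv2.imwrite("pics/w11.png",cv2.resize(c["img"][60:240,240:420,::-1],None,fx=3.3,fy=3.3,interpolation=cv2.INTER_CUBIC))
E
```

```text
t: 9.48
tool_pos: [0.4831, 0.2078, 0.1547]
ee_rot: [-2.175, -2.265, 0.003]
wrist_force: [0.4, -0.8, 0.2]
opening: 0.997
t 9.47 pos [0.4831 0.2078 0.1547] xax [-4.070e-02  9.992e-01 -3.000e-04] zax [-2.4e-03 -4.0e-04 -1.0e+00] F [ 0.4 -0.8  0.2] op 87.9 q [ 0.18  0.44  1.53  0.    1.18 -1.43]
```

View pics/w11.png

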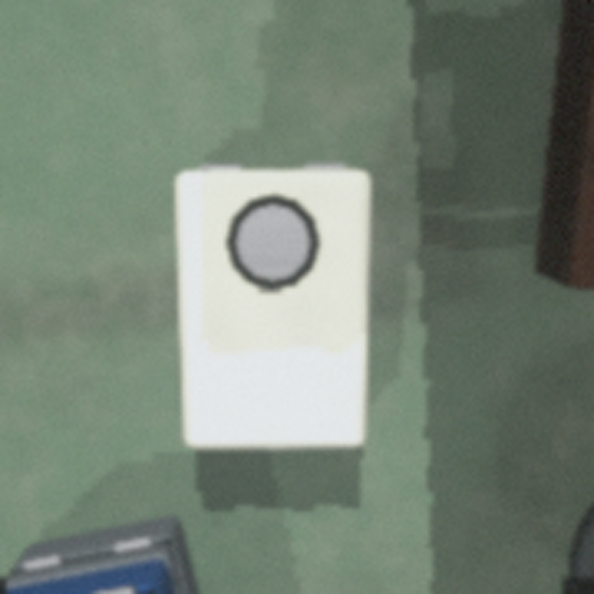

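View pics/w11f.png

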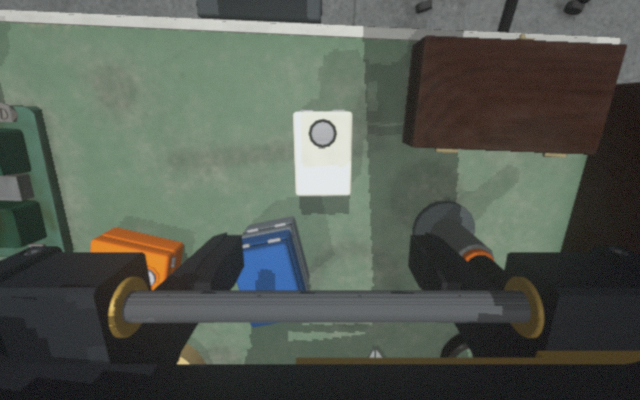

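Run:
```python
from h import *
s=st(); c=cam("wrist")
X=fit(c,[(175,170),(371,170),(365,446),(184,446)],(240,60),3.3,.034)
R=Ro.from_rotvec(s["ee_rot"]).as_matrix()
print(R.T@(np.r_[X.mean(0),.034]-s["tool_pos"]))
print(ray(c,240+273/3.3-.35,60+243/3.3-.35,.038)[:2])
```

```text
t 9.53 pos [0.4846 0.2076 0.1553] xax [-4.080e-02  9.992e-01 -1.000e-04] zax [-3.e-04 -1.e-04 -1.e+00] F [ 0.5 -0.6  0.6] op 88.0 q [ 0.18  0.44  1.52 -0.    1.18 -1.43]
[0.4504 0.2038] len [0.0468 0.0686 0.0467 0.0686] long -177.5 short 92.3
[-0.00242777 -0.03427289  0.12133715]
[0.43295035 0.20293999]
```

```bash
python3 -m pendant '[0,0,0,-20,-2,-20,88, 0,0,0,-18.2,-2,-20,75, 0,0,0,0,0,-35,68, 0,0,0,0,0,-35,68, 0,0,0,0,0,-20.5,68]'
python3 -m pendant '[0,0,0,0,0,0,68, 0,0,0,0,0,0,44, 0,0,0,0,0,0,44, 0,0,0,0,0,0,44, 0,0,0,0,0,0,44]'
python3 -c "
from h import *
st()"
```

```text
t: 10.2
tool_pos: [0.4476, 0.2031, 0.0235]
ee_rot: [2.177, 2.265, -0.0]
wrist_force: [0.2, -0.5, 1.5]
opening: 0.77
t: 10.82
tool_pos: [0.4472, 0.2036, 0.0256]
ee_rot: [2.176, 2.264, 0.003]
wrist_force: [0.2, -0.4, 6.9]
opening: 0.542
t 10.82 pos [0.4472 0.2036 0.0256] xax [-3.930e-02  9.992e-01  2.000e-04] zax [ 2.1e-03  3.0e-04 -1.0e+00] F [ 0.2 -0.4  6.9] op 47.7 q [ 0.19  0.59  1.76 -0.    0.79 -1.42]
```

```bash
python3 -m pendant '[0,0,0,0,0,15,44, 0,0,0,0,0,45,44, 0,0,0,0,0,45,44, 0,0,0.05,20,-8,0,44, 0,0,0.05,25,-10,0,44]'
python3 -m pendant '[0,0,0.055,25,-10,0,44, 0,0,0.055,25,-10,0,44, 0,0,0,7.5,-2.9,-10,44, 0,0,0,0,0,-15,44, 0,0,0,0,0,0,44]'
python3 - <<'E'
from h import *
s=st(); c=cam("wrist"); cv2.imwrite("pics/w12.png",cv2.resize(c["img"][120:300,240:420,::-1],None,fx=3.3,fy=3.3,interpolation=cv2.INTER_CUBIC)); st()
c=cam("scene"); cv2.imwrite("pics/s12.png",cv2.resize(c["img"][200:300,250:350,::-1],None,fx=6,fy=6,interpolation=cv2.INTER_CUBIC))
E
```

```text
t: 11.45
tool_pos: [0.4916, 0.1855, 0.1304]
ee_rot: [2.058, 2.373, 0.001]
wrist_force: [0.2, 0.0, -2.7]
opening: 0.545
t: 12.08
tool_pos: [0.5473, 0.1629, 0.103]
ee_rot: [-1.926, -2.478, 0.004]
wrist_force: [0.2, 0.8, -2.4]
opening: 0.538
t 12.07 pos [0.5473 0.1629 0.103 ] xax [-2.466e-01  9.691e-01  8.000e-04] zax [-4.3e-03 -3.0e-04 -1.0e+00] F [ 0.2  0.8 -2.4] op 47.4 q [ 0.08  0.57  1.46  0.    1.12 -1.74]
t 12.12 pos [0.5479 0.163  0.1039] xax [-2.468e-01  9.691e-01  5.000e-04] zax [-2.5e-03 -1.0e-04 -1.0e+00] F [-0.3  0.  -2.8] op 47.7 q [ 0.08  0.57  1.46  0.    1.12 -1.74]
```

View pics/w12.png

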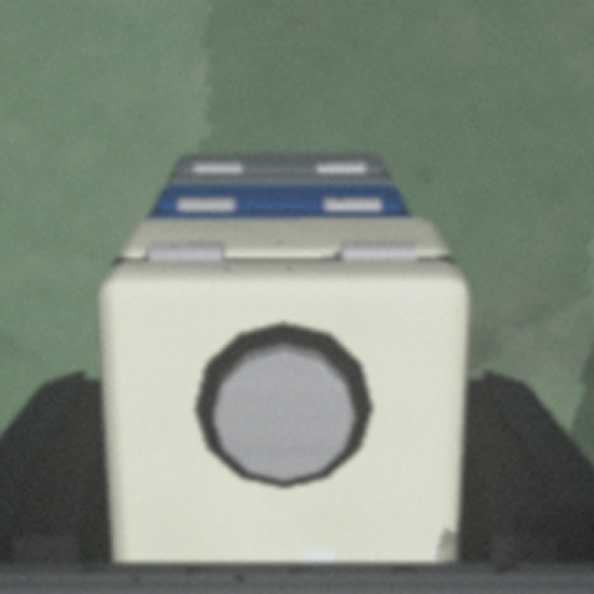

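View pics/s12.png

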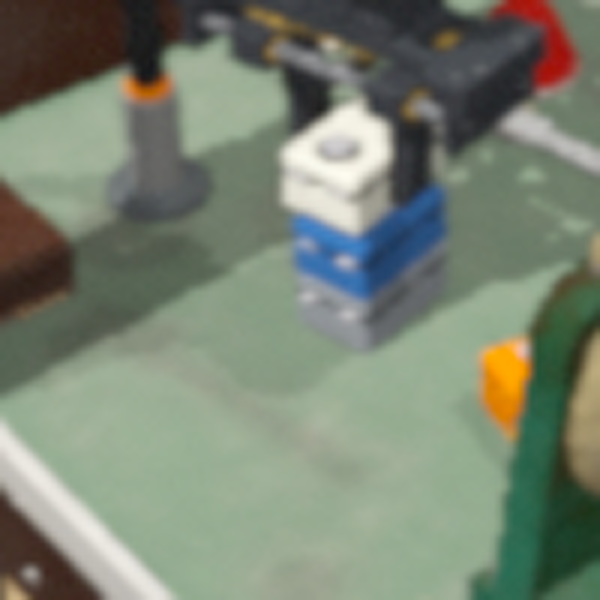

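Run:
```python
from h import *
s=st(); c=cam("wrist")
im=c["img"]; g=im[155:205,:,:].astype(int)
# profile along central columns between plates
col=im[155:215,318:334,:].mean(1).round(0).astype(int)
for r in range(0,60): print(155+r,col[r].tolist(),end=' ')
print()
for n,v,z in(("grey",120+153/3.3,0),("blue",120+184/3.3,.034),("white",120+218/3.3,s["tool_pos"][2]-.0256)):
    print(n,ray(c,325.8,v-.35,z).round(4))
R=Ro.from_rotvec(s["ee_rot"]).as_matrix()
```

```text
t 12.18 pos [0.5483 0.163  0.1045] xax [-2.469e-01  9.690e-01  2.000e-04] zax [-1.e-03 -1.e-04 -1.e+00] F [ 0.5 -0.2 -1.9] op 47.9 q [ 0.08  0.57  1.45  0.    1.12 -1.74]
155 [102, 120, 102] 156 [102, 120, 103] 157 [102, 121, 103] 158 [103, 121, 103] 159 [103, 121, 103] 160 [103, 121, 103] 161 [103, 121, 103] 162 [102, 121, 103] 163 [101, 117, 102] 164 [95, 106, 99] 165 [89, 96, 96] 166 [90, 97, 98] 167 [93, 100, 102] 168 [102, 108, 110] 169 [107, 114, 116] 170 [99, 105, 107] 171 [97, 104, 106] 172 [102, 110, 116] 173 [90, 103, 118] 174 [69, 87, 112] 175 [60, 80, 110] 176 [59, 79, 111] 177 [59, 80, 113] 178 [60, 83, 117] 179 [63, 89, 130] 180 [63, 91, 134] 181 [60, 81, 112] 182 [60, 79, 108] 183 [62, 84, 118] 184 [65, 91, 131] 185 [86, 107, 142] 186 [128, 138, 147] 187 [151, 156, 149] 188 [158, 161, 150] 189 [160, 162, 151] 190 [162, 164, 152] 191 [163, 165, 154] 192 [164, 167, 154] 193 [166, 168, 156] 194 [171, 174, 162] 195 [187, 190, 176] 196 [204, 208, 193] 197 [200, 205, 190] 198 [150, 153, 143] 199 [141, 144, 134] 200 [154, 156, 145] 201 [161, 164, 152] 202 [173, 175, 163] 203 [186, 189, 175] 204 [202, 205, 190] 205 [214, 216, 202] 206 [218, 222, 211] 207 [219, 223, 212] 208 [219, 222, 211] 209 [219, 221, 209] 210 [218, 220, 208] 211 [218, 219, 207] 212 [218, 219, 207] 213 [217, 219, 206] 214 [217, 219, 206] 
grey [0.5211 0.156  0.    ]
blue [0.5211 0.156  0.034 ]
white [0.5169 0.1549 0.0789]
```

Run:
```python
from h import *
s=st(); c=cam("wrist"); zw=s["tool_pos"][2]-.0256
for h,V in ((0,(163.9,173.2,185.6)),(.022,(170.7,181.8,198.8)),(.026,(170.7,181.8,198.8))):
    print(h,[ray(c,325.8,v,z+h)[:2].round(4).tolist() for v,z in zip(V,(0,.034,zw))])
```

```text
t 12.22 pos [0.5486 0.163  0.1049] xax [-0.2469  0.969   0.    ] zax [-1.e-04 -0.e+00 -1.e+00] F [ 0.6  1.1 -2.6] op 47.7 q [ 0.08  0.57  1.45  0.    1.12 -1.74]
0 [[0.52, 0.1556], [0.5201, 0.1556], [0.5171, 0.1548]]
0.022 [[0.5208, 0.1558], [0.5206, 0.1557], [0.5176, 0.155]]
0.026 [[0.52, 0.1556], [0.5197, 0.1555], [0.5165, 0.1547]]
```

```bash
python3 -m pendant '[0,0,0,1,0.2,-3,44, 0,0,0,1,0.2,-3,44, 0,0,0,0,0,-2,44, 0,0,0,0,0,0,44, 0,0,0,0,0,0,44]'
python3 - <<'E'
from h import *
for i in range(2): s=st(); c=cam("wrist")
im=c["img"]
col=im[155:205,318:334,:].mean(1).round(0).astype(int)
for r in range(0,50): print(155+r,col[r].tolist(),end=' ')
cv2.imwrite("pics/w13.png",cv2.resize(c["img"][140:240,265:385,::-1],None,fx=6,fy=6,interpolation=cv2.INTER_CUBIC)); st()
E
```

```text
t: 12.9
tool_pos: [0.5511, 0.163, 0.0968]
ee_rot: [1.928, 2.48, 0.0]
wrist_force: [0.1, 0.1, -1.9]
opening: 0.544
t 12.9 pos [0.5511 0.163  0.0968] xax [-0.2466  0.9691 -0.    ] zax [ 1.e-04  0.e+00 -1.e+00] F [ 0.1  0.1 -1.9] op 48.0 q [ 0.08  0.58  1.46 -0.    1.1  -1.74]
t 12.95 pos [0.5511 0.163  0.0968] xax [-0.2466  0.9691 -0.    ] zax [ 1.e-04 -0.e+00 -1.e+00] F [-0.1 -0.5 -2.9] op 47.3 q [ 0.08  0.58  1.46 -0.    1.1  -1.74]
155 [103, 121, 103] 156 [103, 121, 103] 157 [103, 121, 103] 158 [103, 121, 104] 159 [103, 120, 103] 160 [103, 121, 104] 161 [101, 118, 102] 162 [95, 107, 99] 163 [90, 98, 96] 164 [90, 96, 97] 165 [92, 98, 99] 166 [98, 105, 106] 167 [105, 112, 114] 168 [100, 107, 108] 169 [97, 104, 106] 170 [102, 111, 114] 171 [96, 107, 118] 172 [74, 90, 113] 173 [60, 80, 110] 174 [58, 78, 110] 175 [59, 80, 112] 176 [60, 82, 116] 177 [61, 86, 124] 178 [63, 90, 131] 179 [62, 84, 119] 180 [59, 79, 109] 181 [60, 81, 113] 182 [63, 87, 124] 183 [65, 93, 136] 184 [68, 98, 146] 185 [88, 111, 149] 186 [127, 138, 148] 187 [150, 155, 148] 188 [157, 159, 148] 189 [159, 161, 150] 190 [161, 163, 151] 191 [162, 164, 152] 192 [164, 166, 154] 193 [165, 167, 155] 194 [171, 174, 162] 195 [187, 190, 175] 196 [204, 208, 192] 197 [198, 204, 190] 198 [149, 153, 143] 199 [141, 144, 134] 200 [154, 156, 145] 201 [163, 165, 153] 202 [173, 176, 162] 203 [186, 188, 175] 204 [201, 204, 189] t 13.0 pos [0.5511 0.163  0.0968] xax [-2.466e-01  9.691e-01 -1.000e-04] zax [ 1.e-04 -0.e+00 -1.e+00] F [ 0.6 -0.2 -2.4] op 47.7 q [ 0.08  0.58  1.46 -0.    1.1  -1.74]
```

View pics/w13.png

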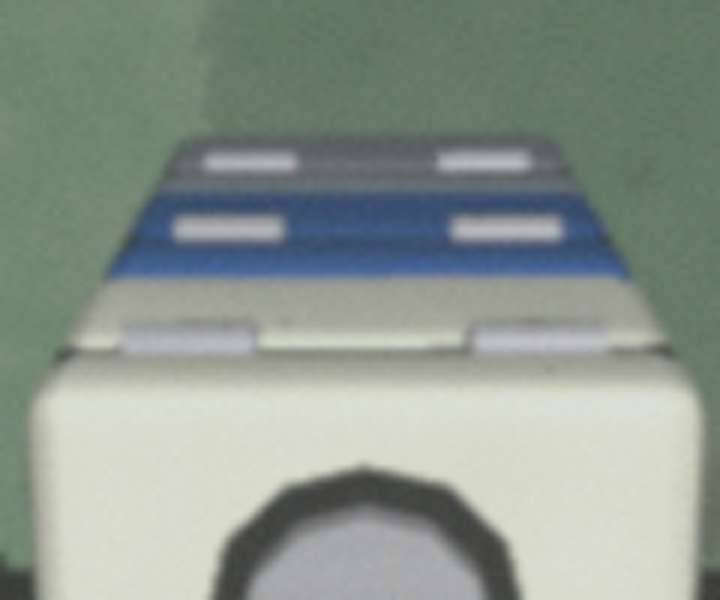

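Run:
```python
from h import *
s=st(); c=cam("wrist"); zw=s["tool_pos"][2]-.0256
for h,V in ((0,(162.,171.8,185.6)),(.022,(168.8,180.2,198.8)),(.026,(168.8,180.2,198.8))):
    print(h,[ray(c,325.8,v,z+h)[:2].round(4).tolist() for v,z in zip(V,(0,.034,zw))])
B=blobs(c["img"],285,370,174,182,150);print(np.round([ray(c,*b[0],.034+.02) for b in B],4).tolist())
G=blobs(c["img"],285,370,162,170,150);print(np.round([ray(c,*b[0],.02) for b in G],4).tolist())
g=c["img"].astype(int)
for r,z in((210,zw+.034),):
    row=cv2.cvtColor(c["img"],cv2.COLOR_RGB2GRAY)[r].astype(int); print(r,row[262:280],row[375:395])
```

```text
t 13.0 pos [0.5511 0.163  0.0968] xax [-2.466e-01  9.691e-01 -1.000e-04] zax [ 1.e-04 -0.e+00 -1.e+00] F [ 0.6 -0.2 -2.4] op 47.7 q [ 0.08  0.58  1.46 -0.    1.1  -1.74]
0 [[0.5197, 0.1549], [0.52, 0.155], [0.5196, 0.1549]]
0.022 [[0.5205, 0.1551], [0.5203, 0.155], [0.5201, 0.155]]
0.026 [[0.5197, 0.1549], [0.5194, 0.1548], [0.5189, 0.1547]]
[[0.5226, 0.1419, 0.054], [0.5161, 0.1677, 0.054]]
[[0.5226, 0.1422, 0.02], [0.5161, 0.1675, 0.02]]
210 [127 125 124 126 126 126 127 136 160 181 191 205 215 216 219 220 216 218] [219 215 216 212 208 201 176 140 120 118 119 121 118 115 115 116 115 113
 116 117]
```

```bash
python3 -m pendant '[0,0,0.001,0.3,0.1,-1.2,44, 0,0,0,0,0,-1,44, 0,0,0,0,0,-1,44, 0,0,0,0,0,-0.8,44, 0,0,0,0,0,0,44]'
python3 -m pendant '[0,0,0,0,0,-0.3,44, 0,0,0,0,0,0,44, 0,0,0,0,0,0,44, 0,0,0,0,0,0,44, 0,0,0,0,0,0,44]'
```

```text
t: 13.68
tool_pos: [0.5513, 0.1631, 0.0936]
ee_rot: [1.927, 2.481, 0.001]
wrist_force: [-2.6, -0.5, 6.1]
opening: 0.542
t: 14.3
tool_pos: [0.5513, 0.1631, 0.0936]
ee_rot: [1.926, 2.481, 0.001]
wrist_force: [-4.9, -0.3, 8.4]
opening: 0.542
```

```bash
python3 -m pendant '[0,0,0,0,0,0.8,54, 0,0,0,0,0,0,54, 0,0,0,0,0,0,70, 0,0,0,0,0,10,75, 0,0,0,0,0,40,75]'
python3 -m pendant '[0,0,0,10,2,40,88, 0,0,0,20,6,30,88, 0,0,0,10,2,10,88, 0,0,0,0,0,0,88, 0,0,0,0,0,0,88]'
python3 - <<'E'
from h import *
s=st(); c=cam("wrist"); cv2.imwrite("pics/w14.png",cv2.resize(c["img"][60:240,240:420,::-1],None,fx=3.3,fy=3.3,interpolation=cv2.INTER_CUBIC))
cv2.imwrite("pics/w14f.png",c["img"][:,:,::-1])
c=cam("scene"); cv2.imwrite("pics/s14.png",cv2.resize(c["img"][185:305,225:355,::-1],None,fx=5,fy=5,interpolation=cv2.INTER_CUBIC))
E
```

```text
t: 14.92
tool_pos: [0.5506, 0.163, 0.1426]
ee_rot: [-1.925, -2.479, 0.005]
wrist_force: [0.8, -0.1, 0.3]
opening: 0.848
t: 15.55
tool_pos: [0.5907, 0.173, 0.2227]
ee_rot: [-1.926, -2.48, 0.001]
wrist_force: [-0.2, 0.3, -0.3]
opening: 0.996
t 15.55 pos [0.5907 0.173  0.2227] xax [-2.476e-01  9.689e-01  2.000e-04] zax [-1.3e-03 -2.0e-04 -1.0e+00] F [-0.2  0.3 -0.3] op 87.8 q [ 0.09  0.52  1.16 -0.    1.46 -1.73]
```

View pics/w14.png

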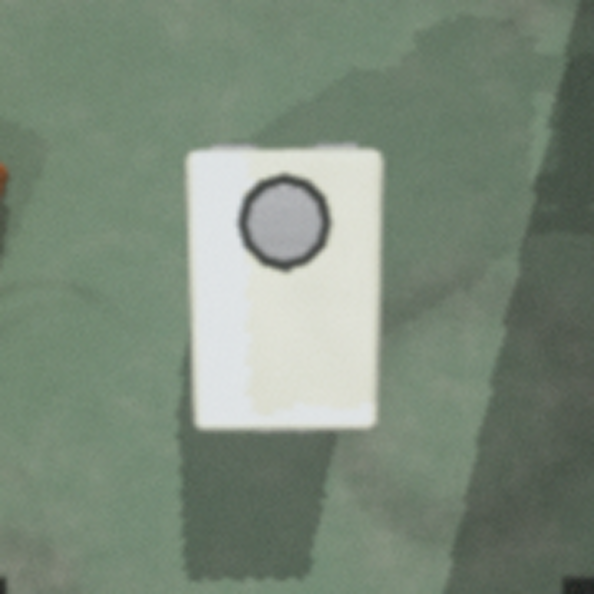

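View pics/w14f.png

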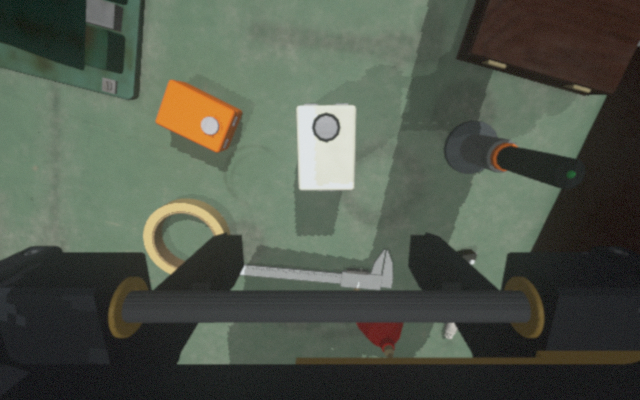

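View pics/s14.png

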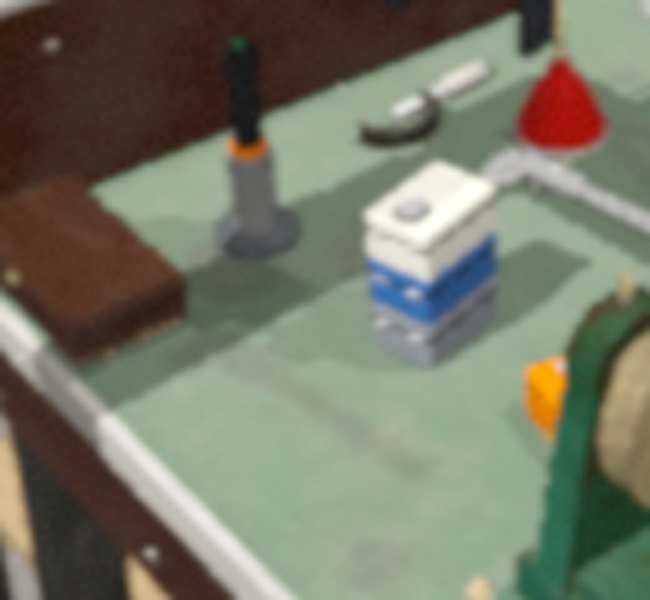

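Run:
```python
from h import *
s=st(); c=cam("wrist")
X=fit(c,[(187,149),(384,149),(377,430),(195,430)],(240,60),3.3,.102)
R=Ro.from_rotvec(s["ee_rot"]).as_matrix()
print("rel tool",R.T@(np.r_[X.mean(0),.102]-s["tool_pos"]))
b=ray(c,240+285/3.3-.35,60+222/3.3-.35,.106); print("button",b, R.T@(b-s["tool_pos"]))
c=cam("scene")
for z in(0,.034,.068,.102): print(z,((proj(c,corners((.5507,.1630),np.radians(14.2),z=z))+.5-[225,185])*5).round(0).tolist())
c=cam("wrist")
for n,p,z in(("wand top green",(571,174),.150),("foot ctr",(470,147),.004)): print(n,ray(c,*p,z))
```

```text
t 15.65 pos [0.5908 0.173  0.2227] xax [-2.476e-01  9.689e-01  2.000e-04] zax [-1.4e-03 -1.0e-04 -1.0e+00] F [-0.7  0.3 -0.1] op 87.9 q [ 0.09  0.52  1.16  0.    1.46 -1.73]
[0.5528 0.1636] len [0.0467 0.0689 0.0466 0.0689] long -165.5 short 104.3
rel tool [ 0.00024866 -0.03889293  0.12074281]
button [0.53564185 0.15901544 0.106     ] [ 5.04588281e-05 -5.67070256e-02  1.16767760e-01]
0 [[429.0, 373.0], [499.0, 317.0], [440.0, 290.0], [370.0, 344.0]]
0.034 [[427.0, 329.0], [498.0, 274.0], [438.0, 247.0], [367.0, 301.0]]
0.068 [[425.0, 284.0], [496.0, 229.0], [436.0, 204.0], [364.0, 256.0]]
0.102 [[423.0, 238.0], [495.0, 184.0], [434.0, 159.0], [361.0, 211.0]]
wand top green [0.52256072 0.32545352 0.15      ]
foot ctr [0.52284225 0.32433846 0.004     ]
```

```bash
python3 -m pendant '[0,0,0,-14,30,0,88, 0,0,0,-18,40,0,88, 0,0,0,-18,40,0,88, 0,0,0,-18,42,0,88, 0,0,0,0,0,0,88]'
python3 - <<'E'
from h import *
for i in range(3): c=cam("wrist")
s=st(); c=cam("wrist"); cv2.imwrite("pics/w15.png",c["img"][:,:,::-1])
E
```

```text
t: 16.42
tool_pos: [0.5218, 0.3274, 0.2232]
ee_rot: [-1.922, -2.485, 0.0]
wrist_force: [0.4, -0.2, -0.6]
opening: 0.998
t 16.57 pos [0.5236 0.3244 0.2231] xax [-2.472e-01  9.690e-01 -3.000e-04] zax [-1.e-04 -4.e-04 -1.e+00] F [ 0.1 -0.2 -0. ] op 88.4 q [ 0.36  0.52  1.16 -0.    1.46 -1.46]
```

View pics/w15.png

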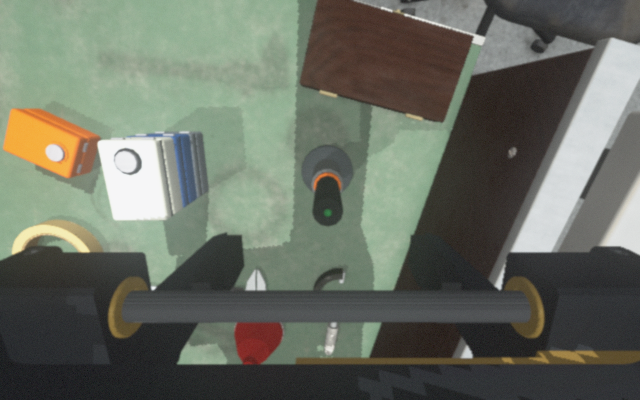

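Run:
```python
from h import *
s=st(); c=cam("wrist")
print(ray(c,328,212,.150),ray(c,327,170,.006), ray(c,327,181,.073))
print(proj(c,[s["tool_pos"]*[1,1,0]+[0,0,.15]]))
cv2.imwrite("pics/w16.png",cv2.resize(c["img"][130:240,280:380,::-1],None,fx=5,fy=5,interpolation=cv2.INTER_CUBIC))
```

```text
t 16.62 pos [0.5238 0.3242 0.2232] xax [-2.465e-01  9.691e-01 -2.000e-04] zax [-1.e-04 -3.e-04 -1.e+00] F [-0.1  0.   0.4] op 87.8 q [ 0.36  0.52  1.16 -0.    1.46 -1.46]
[0.52211915 0.32520148 0.15      ] [0.5213503  0.32480802 0.006     ] [0.51852307 0.32384137 0.073     ]
[[325.96836735 213.86072434]]
```

View pics/w16.png

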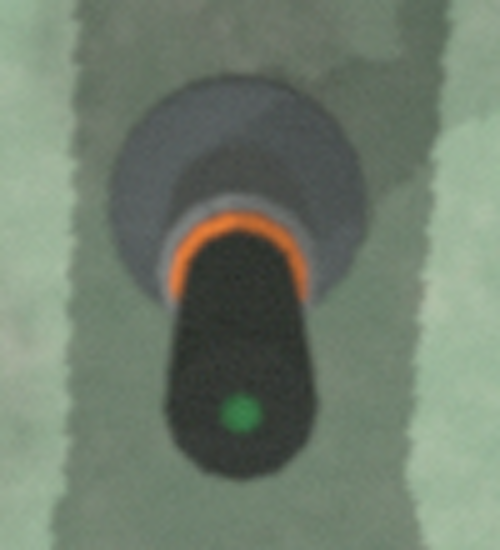

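```bash
python3 -m pendant '[0,0,0,-2,1,-20,88, 0,0,0,0,0,-30,70, 0,0,0,0,0,-25,60, 0,0,0,0,0,-20,50, 0,0,0,0,0,0,50]' 35
python3 -m pendant '[0,0,0,0,0,0,35, 0,0,0,0,0,0,18, 0,0,0,0,0,0,18, 0,0,0,0,0,0,18, 0,0,0,0,0,0,18]'
python3 - <<'E'
from h import *
s=st(); c=cam("wrist"); cv2.imwrite("pics/w17.png",cv2.resize(c["img"][100:300,220:430,::-1],None,fx=3,fy=3));
E
```

```text
t: 17.3
tool_pos: [0.5213, 0.325, 0.1271]
ee_rot: [-1.928, -2.479, 0.004]
wrist_force: [0.6, -0.1, 0.6]
opening: 0.579
t: 17.92
tool_pos: [0.5215, 0.3261, 0.1287]
ee_rot: [1.927, 2.481, 0.001]
wrist_force: [-0.2, -0.2, 4.4]
opening: 0.239
t 17.93 pos [0.5215 0.3261 0.1287] xax [-0.2476  0.9689 -0.    ] zax [ 9.e-04  2.e-04 -1.e+00] F [-0.2 -0.2  4.4] op 21.0 q [ 0.37  0.61  1.3  -0.    1.24 -1.45]
```

View pics/w17.png

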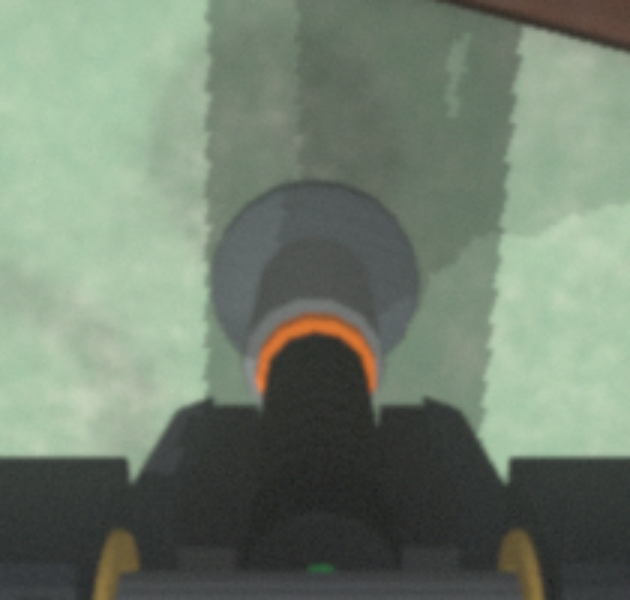

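```bash
python3 -m pendant '[0,0,0,0,0,15,18, 0,0,0,0,0,25,18, 0,0,0,0,0,30,18, 0,0,0,0,0,25,18, 0,0,0,0,0,11,18]'
python3 -m pendant '[0,0,0,2,-25,0,18, 0,0,0,3,-40,0,18, 0,0,0,3.5,-45,0,18, 0,0,0,3,-40,0,18, 0,0,0,2,-17.3,0,18]'
python3 -m pendant '[0,0,0,0,0,0,18, 0,0,0,0,0,0,18, 0,0,0,0,0,0,18, 0,0,0,0,0,0,18, 0,0,0,0,0,0,18]'
python3 - <<'E'
from h import *
s=st(); c=cam("wrist"); cv2.imwrite("pics/w18.png",cv2.resize(c["img"][60:300,220:430,::-1],None,fx=2.5,fy=2.5)); 
c=cam("scene"); cv2.imwrite("pics/s18.png",cv2.resize(c["img"][160:270,255:365,::-1],None,fx=5.4,fy=5.4,interpolation=cv2.INTER_CUBIC))
E
```

```text
t: 18.6
tool_pos: [0.5215, 0.3263, 0.2361]
ee_rot: [1.926, 2.481, 0.003]
wrist_force: [-0.3, 0.6, -0.2]
opening: 0.24
t: 19.23
tool_pos: [0.5348, 0.1572, 0.234]
ee_rot: [-1.929, -2.479, 0.001]
wrist_force: [0.5, -0.1, -0.1]
opening: 0.237
t: 19.85
tool_pos: [0.5348, 0.1592, 0.2342]
ee_rot: [-1.926, -2.482, -0.0]
wrist_force: [-0.5, -0.2, -0.9]
opening: 0.238
t 19.85 pos [0.5348 0.1592 0.2342] xax [-0.2481  0.9687  0.    ] zax [-0.  0. -1.] F [-0.5 -0.2 -0.9] op 21.0 q [ 0.08  0.41  1.32  0.    1.41 -1.74]
```

View pics/w18.png

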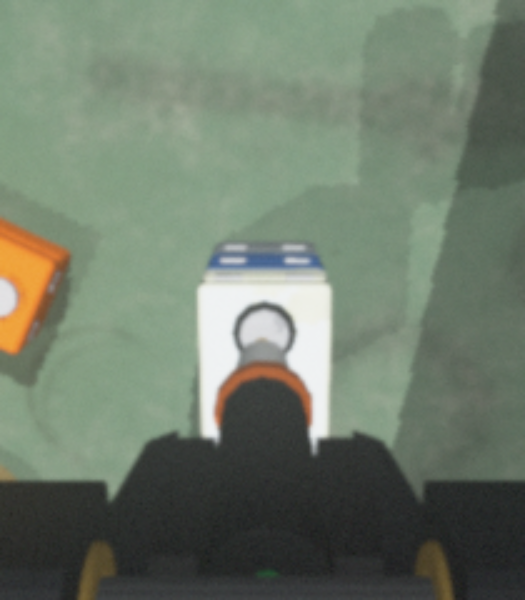

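View pics/s18.png

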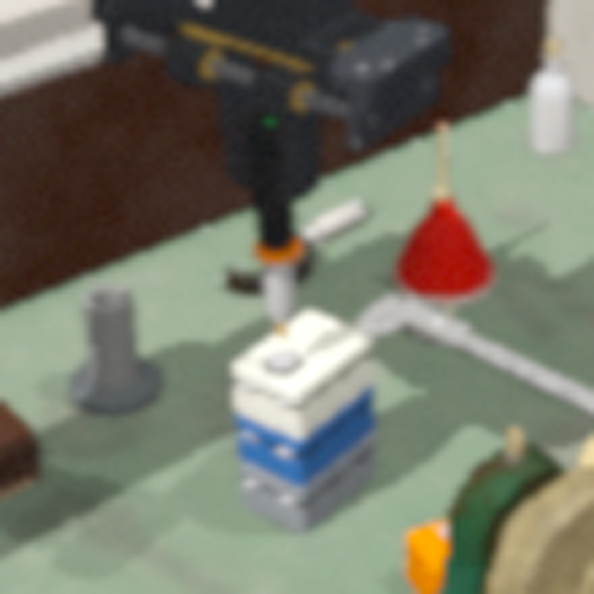

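Run:
```python
from h import *
c=cam("scene")
p=lambda X:((proj(c,X)+.5-[255,160])*5.4).round(1).tolist()
print(p([[.5356,.159,.106],[.5348,.1588,.106],[.5348,.1592,.1205],[.5348,.1592,.1205+.055]]))
im=c["img"][160:270,255:365]
cv2.imwrite("pics/s19.png",cv2.resize(im[40:80,35:75,::-1],None,fx=14,fy=14,interpolation=cv2.INTER_CUBIC))
```

```text
[[283.4, 355.0], [282.5, 355.7], [281.0, 333.8], [276.7, 249.4]]
```

View pics/s19.png

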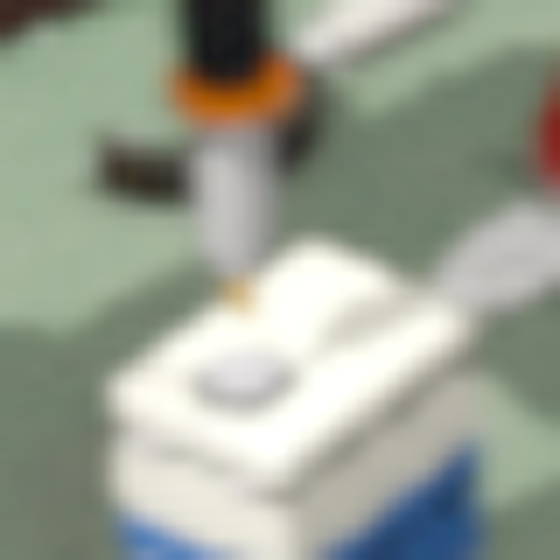

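Run:
```python
from h import *
s=st(); c=cam("wrist")
im=c["img"][170:260,290:360]
cv2.imwrite("pics/w20.png",cv2.resize(im[:,:,::-1],None,fx=6.5,fy=6.5,interpolation=cv2.INTER_CUBIC))
R=Ro.from_rotvec(s["ee_rot"]).as_matrix()
for o in(-.003,0,.003,.005):
  P=[[0,o-r,zz] for r,zz in((.008,.1017),(.003,.1137),(.013,.0527),(.013,.0587),(0,-.0213))]
  W=[s["tool_pos"]+R@np.array(q) for q in P]
  print(o,((proj(c,W)[:,1]+.5-170)*6.5).round(0))
print("button",((proj(c,[[.5356,.159,.106]])+.5-[290,170])*6.5).round(0))
```

```text
t 20.0 pos [0.5348 0.1589 0.2343] xax [-0.2477  0.9688 -0.    ] zax [ 0. -0. -1.] F [ 0.   1.  -0.4] op 21.3 q [ 0.08  0.41  1.32 -0.    1.41 -1.74]
-0.003 [122. 136. 202. 184. 763.]
0 [146. 158. 232. 213. 805.]
0.003 [170. 181. 262. 242. 847.]
0.005 [185. 196. 281. 261. 875.]
button [[236. 156.]]
```

View pics/w20.png

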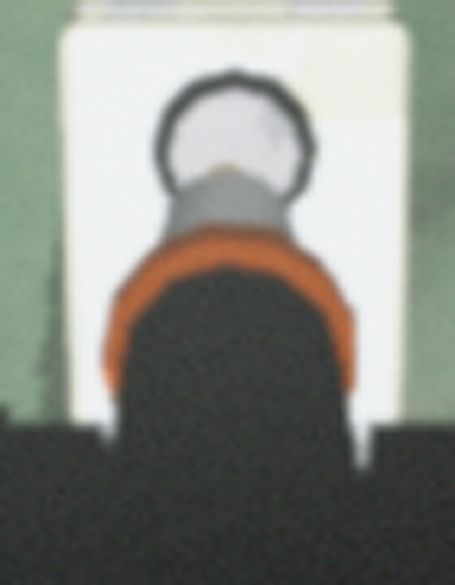

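```bash
python3 -m pendant '[0,0,0,-2.2,-0.6,-3,18, 0,0,0,0,0,-4,18, 0,0,0,0,0,-3,18, 0,0,0,0,0,-2,18, 0,0,0,0,0,0,18]'
python3 - <<'E'
from h import *
F=[]
for i in range(6): F.append(sensors.observe()["wrist_force"]); c=cam("wrist")
print(np.mean(F,0).round(2)); st()
im=c["img"][170:260,290:360]
cv2.imwrite("pics/w21.png",cv2.resize(im[:,:,::-1],None,fx=6.5,fy=6.5,interpolation=cv2.INTER_CUBIC))
c=cam("scene");cv2.imwrite("pics/s21.png",cv2.resize(c["img"][200:250,285:335,::-1],None,fx=12,fy=12,interpolation=cv2.INTER_CUBIC))
E
```

```text
t: 20.68
tool_pos: [0.5326, 0.1582, 0.2221]
ee_rot: [-1.927, -2.481, 0.0]
wrist_force: [-0.2, -0.5, -0.4]
opening: 0.236
[-0.2  -0.21 -0.71]
t 20.98 pos [0.5327 0.1582 0.2223] xax [-0.2476  0.9689 -0.    ] zax [ 2.e-04  0.e+00 -1.e+00] F [ 0.5 -0.7 -1.5] op 20.8 q [ 0.08  0.42  1.34 -0.    1.38 -1.75]
```

View pics/w21.png

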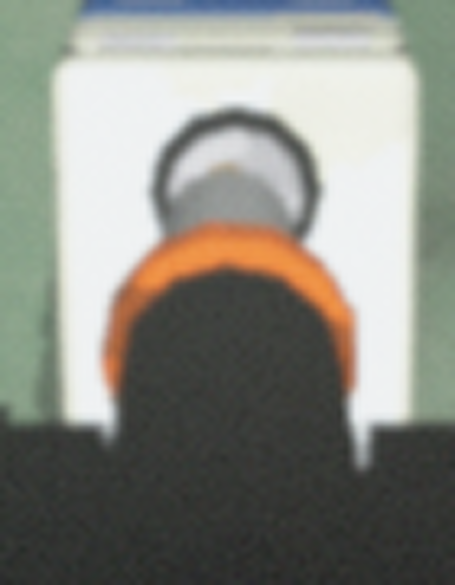

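View pics/s21.png

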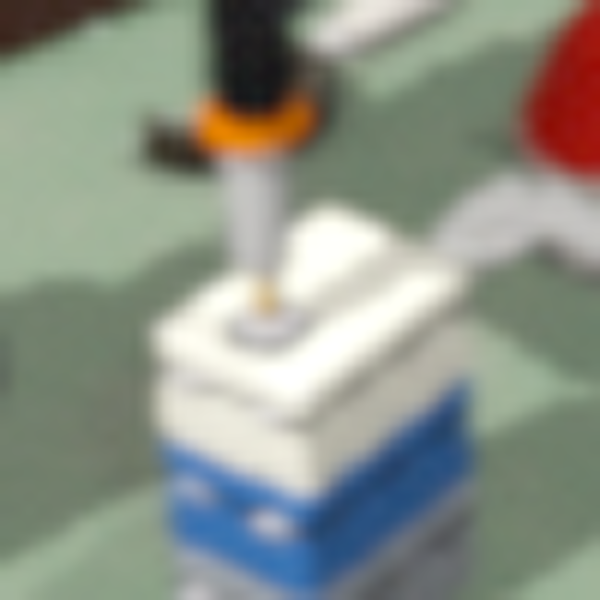

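```bash
python3 -m pendant '[0,0,0,-0.2,0.6,-1,18, 0,0,0,0,0,-1,18, 0,0,0,0,0,-1,18, 0,0,0,0,0,-1,18, 0,0,0,0,0,0,18]'
python3 - <<'E'
from h import *
F=[]
for i in range(12): F.append(sensors.observe()["wrist_force"]); c=cam("scene")
print(np.mean(F,0).round(2),np.std(F,0).round(2)); st()
E
```

```text
t: 21.65
tool_pos: [0.5325, 0.1588, 0.2183]
ee_rot: [1.927, 2.481, 0.0]
wrist_force: [0.2, -0.5, 0.8]
opening: 0.238
[-0.14 -0.02  0.94] [0.45 0.44 0.54]
t 22.25 pos [0.5325 0.1588 0.2183] xax [-0.2475  0.9689 -0.    ] zax [ 1.e-04  0.e+00 -1.e+00] F [ 0.2 -0.1  0.4] op 21.1 q [ 0.08  0.42  1.35 -0.    1.37 -1.74]
```

```bash
python3 -m pendant '[0,0,0,0,0,-1,18, 0,0,0,0,0,-1,18, 0,0,0,0,0,0,18, 0,0,0,0,0,0,18, 0,0,0,0,0,0,18]'
python3 - <<'E'
from h import *
F=[]
for i in range(20): F.append(sensors.observe()["wrist_force"]); c=cam("scene")
print(np.mean(F,0).round(2)); s=st()
cv2.imwrite("pics/s22.png",cv2.resize(c["img"][180:260,270:350,::-1],None,fx=7.5,fy=7.5,interpolation=cv2.INTER_CUBIC))
c=cam("wrist");cv2.imwrite("pics/w22.png",cv2.resize(c["img"][120:280,255:400,::-1],None,fx=3.7,fy=3.7,interpolation=cv2.INTER_CUBIC))
E
```

```text
t: 22.88
tool_pos: [0.5324, 0.1588, 0.2163]
ee_rot: [1.927, 2.481, 0.0]
wrist_force: [0.3, 0.4, 1.5]
opening: 0.239
[-0.05  0.04  1.4 ]
t 23.88 pos [0.5324 0.1588 0.2162] xax [-0.2476  0.9689 -0.    ] zax [-0. -0. -1.] F [-0.4 -0.4  1.9] op 21.2 q [ 0.08  0.42  1.35 -0.    1.37 -1.74]
```

View pics/s22.png

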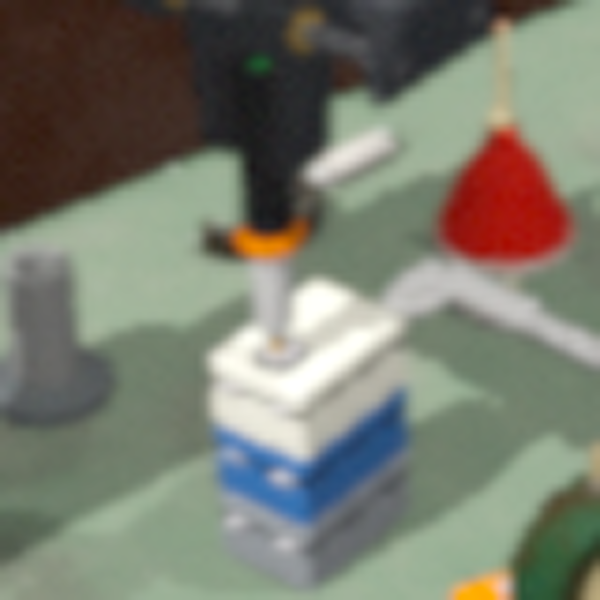

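View pics/w22.png

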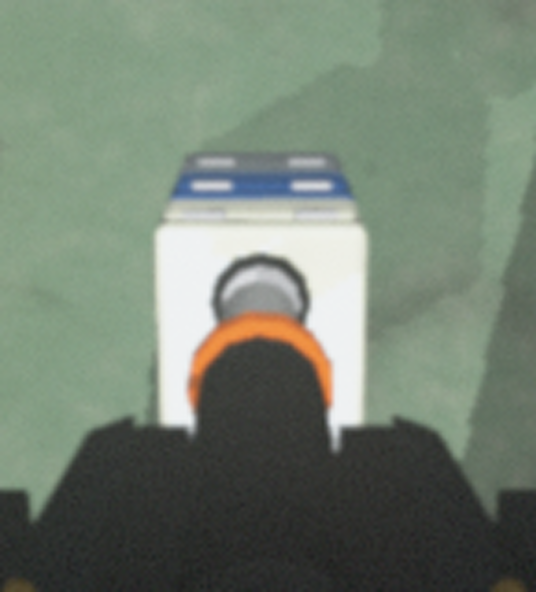

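The scene and wrist views show the column square at (310,440) in the enlarged scene crop. The wand is upright, with its tip at the button centre (277,347). The wrist force is about 2.1 N above its free-air value, so the tip is roughly 3 to 4 mm in, and I'm handing in.

Run:
```python
from h import *
st(); print(robot.sign_off()); st()
```

```text
t 23.93 pos [0.5324 0.1588 0.2162] xax [-0.2476  0.9689  0.    ] zax [-0.  0. -1.] F [-0.7 -0.8  1.7] op 21.0 q [ 0.08  0.42  1.35  0.    1.37 -1.74]
the job is handed in; nothing more can be done
None
the job is handed in; nothing more can be done
```

The cases are stacked blue on grey and white on blue, lid up, where the grey case stands. The wand is in the gripper with its tip pressed partway in on the steel button. I handed the job in at t ≈ 24 s; it reports no verdict.

**Column:** The wrist camera put the three case centres within about 0.2 mm of each other and their yaws within about half a degree. After the press, the scene and wrist pictures still showed the column square.

**Wand:** In the last pictures it stands upright with the tip close to the button's centre. The mean vertical wrist force rose about 2.1 N above its free-air value. By the stated spring rate that is about 3.2 mm of the 8 mm travel, and the height change suggests about 3.5 mm. I had no direct reading of the tip joint.

**Disagreements along the way:**
- The first scene-camera fixes differed from the top and wrist cameras by 5 to 9 mm in y, so I worked from the wrist camera.
- One fix of the white case paired a picture with a slightly later arm pose, off by about 1.5 mm. I corrected this while lowering the case.
- The wand's approach was about 2 mm long of the button's centre, and I shifted it back before pressing.

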